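# Free, load, pin and lock the module test sled

## Robot

A 7-joint arm with a two-finger parallel gripper is mounted at the origin on the work surface. World frame = base frame: x ahead of the robot, y to its left, z up, the work surface at z = 0. Lengths are in m, angles in rad, forces in N, time in s.
With the tool pointing down it reaches from about 0.425 to 1.025 m from the base axis. Payload 9.4 kg.
Tool frame: the origin (TCP) lies midway between the tips of the shut fingers; the grasp point (between the pads) lies 19 mm behind it (bot.tcp_to_grasp is the distance from the TCP to the grasp point, in m); z points along the fingers, y is the direction in which the jaws open and shut (so a half turn about z gives the same grasp; the last joint's range is limited). The gripper opens to 85 mm and grips with 20 to 120 N. Pads are 22 mm wide; open, the fingers measure 114 mm over their backs; the gripper's body (76 mm by 85 mm) begins 54 mm behind the grasp point. The pads swing forward as they close: fully open they stand 13 mm farther back than shut.
Start: joints at [1.171, 0.599, -0.003, 1.599, 0.002, 0.943, -0.08], TCP at [0.23, -0.688, 0.231] pointing down, gripper open.
Joint ranges: [-2.57, 2.57], [-0.35, 1.97], [-1.29, 1.29], [0.11, 2.56], [-1.05, 4.19], [0.11, 1.86], [-2.63, 2.63]. Speed limits (rad/s): [2.22, 2.22, 3.01, 3.01, 3.14, 3.14, 3.14].

## Interface

Orientations are given as a unit quaternion [x, y, z, w].
In Python, from bench import bot, optics, order, look_for, pinpoint gives the robot as it stands.
- The arm moves only by the tool arm_command, never from a script. Its argument "increments" is a list of rows, each an object with "hand": the opening, from 0 (shut) to 1 (fully open); "xyz": the shift along the world's x, y, z in m, a list of three; "twist": the turn about the world's z in degrees. In form: [{"hand": hand, "xyz": [tx, ty, tz], "twist": twist}, ...]. A call has 1 to 20 rows; each row is the pose to reach, as a shift and turn from the pose commanded when the call began; what a row does not reach only later rows make up. A row lasts 1/10 s, in which the tool goes at most 50 mm and 8.59 degrees, less where a joint would pass 70% of its speed; a pose out of reach is approached as far as the arm can. A call with a gripper value outside its range is refused whole. The fingers move at their own pace and stop on an object; "newtons" is the grip in N (left out, the last holds). Time passes only in rows, so rows that repeat a pose let the fingers close. It gives the time, the measured TCP pose, the force and the opening at its end, in the units of the state.
- bot.get_obs(): the state, without advancing time (a new reading comes with each control period).
- optics.camera(name): name is "scene" or "top" or "wrist"; returns the picture (420x560x3 uint8, blue, green, red); there is no depth.
- optics.camera_info(name): a dict with "camera_matrix" (3x3 intrinsics, pixels), "camera_from_world" (4x4, takes a point from world to camera coordinates). Camera axes: x right, y down, z forward; pixel columns grow to the right and rows downward; lengths in m; the calibration is good to about 2 mm. The wrist camera is an equidistant fisheye: a pixel r from the principal point sees the ray r / f radians off the axis. A picture is of the moment at which its call begins: read the wrist's pose just before it. camera_info takes no time and is no camera call; for the wrist camera it gives the pose at the moment of the call.
- order.job_done(): hands the job in, once; it reports no verdict.
Trained networks look in the newest picture that a camera, given by its name, has taken for a name from the list of things; names that differ only in an ending like _2 or _b are one class to them, and where a whole thing is asked for, a point or a joint stands for the part that bears it (a point fixed in the world has none). Each returns a list of dicts, best first, with "score" (0 to 1); they miss things now and then, are a little off and sometimes report something else, mostly with a low value. They report only what shows in the picture. A call takes as long as a camera call.
- look_for(camera, thing): "point" ([x, y, z] in m, in the coordinates of the camera as it stood for that picture, good to about 4 mm: the middle of the surface that is visible of it).
- pinpoint(camera, thing): "point" ([x, y, z] in m, in the coordinates of the camera as it stood for that picture, good to about 4 mm: a listed point, or the origin of a listed thing).
The state is a dict: "time": time; "joints": joint angles; "qvel": joint speeds; "effort": joint torques, N m; "tool_pos": TCP position; "eef_rot": TCP orientation; "contact_force": force on the tool from outside, world axes, zero at the start; "ft_torque": the same for the moment, N m; "finger_gap": finger opening in m.
Only numpy, scipy, OpenCV 4.12 (cv2) and the standard library are available. Lean on these libraries where they do the work, as an engineer would, in place of code of your own. Each camera call takes 0.05 s, during which the arm holds its last target.

## Task

Load the test sled: swing the cam lever back to free the sled, pull it out to its stop, set every heat-sink module on the bench into a bay of its own, fins up, drilled foot towards the white test head, and push a pin from the wooden rack down through each foot's hole into the sled until its head sits on the foot. Only when all modules are pinned, push the sled fully in to its stop, then swing the lever fully round to lock it. Leave everything else alone.

Things in the scene. Friction and masses are not known exactly. Their poses are not given: they have to be found in the camera images.
- module1: heat-sink module, bare aluminium, 180 g; all alike, two or three present (rest None): finned block 64 mm long (x), 36 wide (y), 40 high, with a drilled foot plate 36 x 36 x 6 mm sticking out at its +x end, flush with the underside. Origin: centre of the block's underside; x from block to foot, z up (fins up). Grip it across the 36 mm
- eye1 (a point): centre of the 14 mm hole through module1's foot, at the foot's upper face: 56 mm from the module's origin along x, 6 mm above the underside
- module2: heat-sink module, bare aluminium, 180 g; all alike, two or three present (rest None): finned block 64 mm long (x), 36 wide (y), 40 high, with a drilled foot plate 36 x 36 x 6 mm sticking out at its +x end, flush with the underside. Origin: centre of the block's underside; x from block to foot, z up (fins up). Grip it across the 36 mm
- eye2 (a point): centre of the 14 mm hole through module2's foot, at the foot's upper face: 56 mm from the module's origin along x, 6 mm above the underside
- module3: heat-sink module, bare aluminium, 180 g; all alike, two or three present (rest None): finned block 64 mm long (x), 36 wide (y), 40 high, with a drilled foot plate 36 x 36 x 6 mm sticking out at its +x end, flush with the underside. Origin: centre of the block's underside; x from block to foot, z up (fins up). Grip it across the 36 mm
- eye3 (a point): centre of the 14 mm hole through module3's foot, at the foot's upper face: 56 mm from the module's origin along x, 6 mm above the underside
- pin1: locating pin (three alike): steel shank 9 mm thick, 46 long, tapered end, below a black round head 20 mm thick, 40 high; origin at the tip, z up to the head. It starts upright in a fixed wooden rack (50 x 170 mm, 50 high, holes 55 mm apart), its head resting on the rack's top; spare pins may stay there
- pin2: locating pin (three alike): steel shank 9 mm thick, 46 long, tapered end, below a black round head 20 mm thick, 40 high; origin at the tip, z up to the head. It starts upright in a fixed wooden rack (50 x 170 mm, 50 high, holes 55 mm apart), its head resting on the rack's top; spare pins may stay there
- pin3: locating pin (three alike): steel shank 9 mm thick, 46 long, tapered end, below a black round head 20 mm thick, 40 high; origin at the tip, z up to the head. It starts upright in a fixed wooden rack (50 x 170 mm, 50 high, holes 55 mm apart), its head resting on the rack's top; spare pins may stay there
- socket1 (a point): centre of the 12 mm hole of a sled bay, at the deck's face (60 mm above bench; bays 75 mm apart). x points to the test head, z up. A seated module's origin is 56 mm from here against x, on the deck, its x along this x. Black guides 8 mm high stand 2 mm off the block's sides near its corners and off its front end. Inserted pin: tip 40 mm below the deck's face, touching nothing below
- socket2 (a point): centre of the 12 mm hole of a sled bay, at the deck's face (60 mm above bench; bays 75 mm apart). x points to the test head, z up. A seated module's origin is 56 mm from here against x, on the deck, its x along this x. Black guides 8 mm high stand 2 mm off the block's sides near its corners and off its front end. Inserted pin: tip 40 mm below the deck's face, touching nothing below
- socket3 (a point): centre of the 12 mm hole of a sled bay, at the deck's face (60 mm above bench; bays 75 mm apart). x points to the test head, z up. A seated module's origin is 56 mm from here against x, on the deck, its x along this x. Black guides 8 mm high stand 2 mm off the block's sides near its corners and off its front end. Inserted pin: tip 40 mm below the deck's face, touching nothing below
- sled (a joint): sled travel in m: 0 fully out at its stop (towards the robot, for loading), 0.07 fully in at its stop (as at the start), under the test head's clear guard, a plate 127 to 133 mm above the bench over the sockets; slides along the sockets' x with about 3 N of friction and stays where it is left
- sled_grip (a point): mid-height (30 mm above the deck) of the upright round black grip on the sled's front edge, in front of the middle bay: 18 mm thick, 36 mm high, its top 18 mm above this point; 112 mm from socket2 against its x
- lever (a joint): cam lever angle, rad: 0 free, 1.571 locked (at the start), both at stops; turns counter-clockwise from above about lever_pivot; stays where left; about 2 N at the knob. Locked, its 90 mm tongue stands in front of an ear on the sled's right side and holds the sled in; unless the sled is fully in, the tongue strikes the ear and cannot lock
- lever_knob (a point): middle of the upper part of the lever's upright round black knob, 18 mm thick, 40 mm high, its top 18 mm above this point, 85 mm from the pivot (horizontally); 90 mm above the bench
- lever_pivot (a point): on the lever's upright axis at the knob's height, beside the sled's right front corner; axes turn with the lever
- solder_reel: bystander, to be left alone: white solder reel, 52 mm across and 36 mm high; origin at its underside
- flux_jar: bystander, to be left alone: amber flux jar, 48 mm across and 50 mm high; origin at its underside
- screwdriver: bystander, to be left alone: orange-handled screwdriver lying flat; origin at its underside
- brush: bystander, to be left alone: small cleaning brush lying flat; origin at its underside
- pliers: bystander, to be left alone: orange-handled pliers lying flat, 150 mm long; origin at its underside

How it is judged:
By the outcome, as a careful person would: the job done as asked, in the order asked, and still so for the second after the job is handed in, with the robot touching nothing.
Of module1, module2, module3 only 2 to 3 are there at a start; the rules pass over those that are not, and their reading is None.
At some moment in a run one of module1, module2, module3 may be knocked a few centimetres aside while the robot is not near it.
It also fails if it takes over 210 s, if anything falls off the work surface, if the arm or the gripper's body presses on something with over 40 N, if the wrist force passes 120 N, or if a joint passes its speed limit or range.

## Working session

There is one attempt and no reset: what is moved stays moved. The work goes in short steps, Python scripts to look and compute and a tool call to move; the robot and the scene stay as the last step left them, time stands still between calls to the robot, and variables do not carry over. Pictures are saved under pics/ and viewed, and the job is handed in when it is done.

Besides the shell and the picture viewer there is one more tool, called after "Emit:" by a JSON object that holds its "fn" and its "kwargs", one argument or row to a line. arm_command: Moves the arm, as the interface text tells. Its arguments: {"type":"object","properties":{"increments":{"type":"array","items":{"type":"object","properties":{"hand":{"type":"number"},"xyz":{"type":"array","items":{"type":"number"}},"twist":{"type":"number"}}}},"newtons":{"type":"number"}},"required":["increments"]}

```bash
ls; mkdir -p pics; cat > h.py <<'E'
import numpy as np, cv2
from bench import bot, optics, order, look_for, pinpoint
def w(cam,p,info=None):
    T=(info or optics.camera_info(cam))["camera_from_world"]; T=np.array(T)
    return (np.linalg.inv(T)@np.r_[p,1])[:3]
def find(cam,names,f=pinpoint,n=4,mins=0.2):
    info=optics.camera_info(cam)
    for t in names:
        r=f(cam,t)
        for d in r[:n]:
            if d["score"]>=mins: print(cam,f.__name__,t,round(d["score"],2),np.round(w(cam,d["point"],info),4), {k:v for k,v in d.items() if k not in("point","score")} or "")
def snap(cam,name):
    info=optics.camera_info(cam); im=optics.camera(cam); cv2.imwrite("pics/%s.png"%name,im); return im
E
python3 - <<'E'
from h import *
o=bot.get_obs(); print(o)
for c in("scene","top","wrist"): snap(c,c+"0")
print(bot.tcp_to_grasp)
find("top",["module1","eye1","pin1","socket1","sled_grip","lever_knob","lever_pivot","solder_reel","flux_jar","screwdriver","brush","pliers"])
find("scene",["module1","eye1","pin1","socket1","sled_grip","lever_knob","lever_pivot"])
print(bot.get_obs()["time"])
E
```

```text
pics
{'time': 0.0, 'joints': array([ 1.17128322,  0.60015909, -0.00253908,  1.60012061,  0.00178179,
        0.94288217, -0.0798235 ]), 'qvel': array([ 0.0002525 ,  0.00055566, -0.00118026,  0.00191717,  0.00092344,
       -0.0011904 ,  0.00133063]), 'effort': array([-5.46595202e-04, -7.76445508e+01,  1.56427301e+00, -2.57996517e+01,
        1.22724657e-02,  9.05211142e-03,  1.64515723e-05]), 'tool_pos': array([ 0.22983589, -0.68711671,  0.23039577]), 'eef_rot': array([ 9.87000239e-01,  1.60716876e-01, -1.90227606e-04, -7.60044571e-04]), 'contact_force': array([-0.65987339,  0.14411352, -0.66805176]), 'ft_torque': array([ 0.01173487,  0.04544696, -0.06722176]), 'finger_gap': 0.08506506550871203}
0.0187
top call module1 0.69 [ 0.4531  0.262  -0.0031] 
top call module1 0.6 [0.4837 0.1286 0.0087] 
top call module1 0.59 [ 0.4294  0.1553 -0.0033] 
top call module1 0.33 [ 0.3582 -0.2366  0.0007] 
top call eye1 0.95 [0.4814 0.1278 0.0069] 
top call eye1 0.71 [0.5078 0.2713 0.0097] 
top call pin1 0.68 [ 0.5414 -0.4578  0.0032] 
top call pin1 0.58 [0.6412 0.1905 0.0053] 
top call pin1 0.55 [0
[... 557 characters left out ...]
337 -0.1492  0.09  ] 
top call screwdriver 0.85 [ 0.3036  0.299  -0.0013] 
top call brush 0.7 [ 0.7168  0.3588 -0.0027] 
top call pliers 0.69 [ 0.7208  0.3609 -0.005 ] 
top call pliers 0.56 [ 0.3598 -0.2348  0.0008] 
scene call module1 0.95 [ 0.4572  0.2663 -0.0019] 
scene call module1 0.55 [ 0.4313  0.1542 -0.0005] 
scene call eye1 0.67 [0.507  0.2716 0.0048] 
scene call eye1 0.61 [0.4848 0.1273 0.0042] 
scene call pin1 0.49 [0.6439 0.1915 0.0064] 
scene call pin1 0.47 [ 0.5834  0.4755 -0.0018] 
scene call pin1 0.41 [0.6401 0.1379 0.0032] 
scene call pin1 0.4 [0.6365 0.246  0.0036] 
scene call lever_knob 0.97 [ 0.5975 -0.3632  0.091 ] 
scene call lever_pivot 0.37 [0.6422 0.1928 0.0028] 
1.1
```

View pics/top0.png

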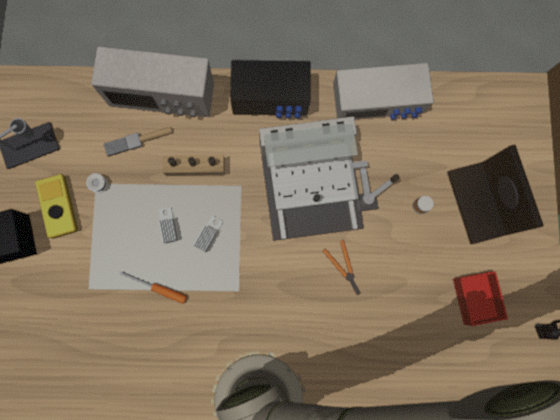

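View pics/scene0.png

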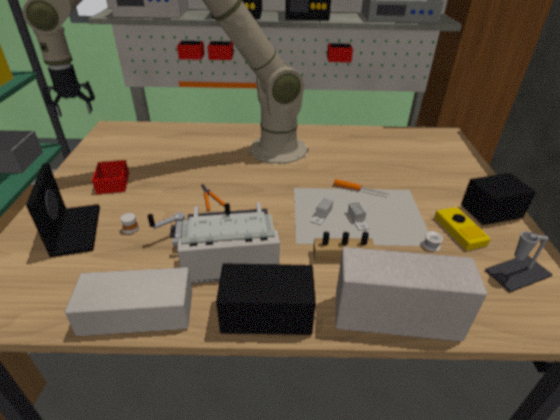

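View pics/wrist0.png

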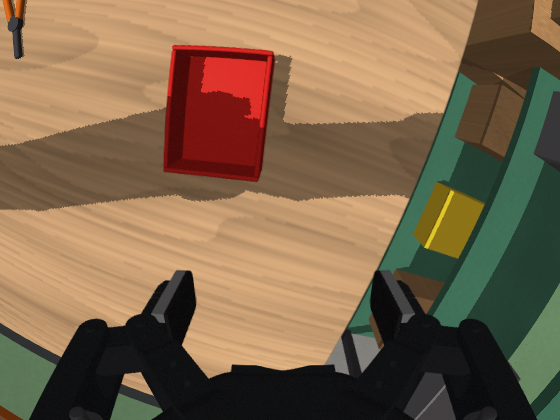

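The top view shows two upright modules at px (168,225) and (208,234), pins at row 161, and the sled and lever near (315,185) and (395,180). Next I'll move over the lever knob.

Emit:
{"fn": "arm_command", "kwargs": {
  "increments": [
    {"hand": 0.6, "xyz": [0.368, 0.324, 0], "twist": 63},
    {"hand": 0.6, "xyz": [0.368, 0.324, 0], "twist": 63},
    {"hand": 0.6, "xyz": [0.368, 0.324, 0], "twist": 63},
    {"hand": 0.6, "xyz": [0.368, 0.324, 0], "twist": 63},
    {"hand": 0.6, "xyz": [0.368, 0.324, 0], "twist": 63},
    {"hand": 0.6, "xyz": [0.368, 0.324, 0], "twist": 63},
    {"hand": 0.6, "xyz": [0.368, 0.324, 0], "twist": 63},
    {"hand": 0.6, "xyz": [0.368, 0.324, 0], "twist": 63},
    {"hand": 0.6, "xyz": [0.368, 0.324, 0], "twist": 63},
    {"hand": 0.6, "xyz": [0.368, 0.324, 0], "twist": 63},
    {"hand": 0.6, "xyz": [0.368, 0.324, 0], "twist": 63},
    {"hand": 0.6, "xyz": [0.368, 0.324, 0], "twist": 63},
    {"hand": 0.6, "xyz": [0.368, 0.324, 0], "twist": 63},
    {"hand": 0.6, "xyz": [0.368, 0.324, 0], "twist": 63},
    {"hand": 0.6, "xyz": [0.368, 0.324, 0], "twist": 63},
    {"hand": 0.6, "xyz": [0.368, 0.324, 0], "twist": 63}
  ],
  "newtons": 40
}}

```text
time: 2.7
tool_pos: [0.5974, -0.3644, 0.2314]
eef_rot: [0.758, 0.652, -0.0, 0.0]
contact_force: [-0.7, 0.2, -0.1]
finger_gap: 0.0511
```

```bash
cat >> h.py <<'E'
from scipy.spatial.transform import Rotation as Rr
def st():
    o=bot.get_obs(); R=Rr.from_quat(o["eef_rot"]).as_matrix()
    print("t",round(o["time"],2),"tcp",np.round(o["tool_pos"],4),"yaw",round(float(np.degrees(np.arctan2(R[1,0],R[0,0]))),2),"tilt",round(float(R[2,2]),4),"F",np.round(o["contact_force"],1),"gap",round(o["finger_gap"],4),"j",np.round(o["joints"],2)); return o
E
python3 - <<'E'
from h import *
st(); snap("wrist","w1")
find("wrist",["lever_knob","lever_pivot","socket1","sled_grip","flux_jar"])
E
```

```text
t 2.7 tcp [ 0.5974 -0.3644  0.2314] yaw 81.41 tilt -1.0 F [-0.7  0.2 -0.1] gap 0.0511 j [ 0.66  0.59 -0.31  1.65  0.21  0.94  0.12]
wrist call lever_knob 0.97 [ 0.6009 -0.357   0.0946] 
wrist call socket1 0.9 [ 0.6646 -0.206   0.0623] 
wrist call socket1 0.45 [ 0.5371 -0.4582 -0.0008] 
wrist call flux_jar 0.83 [ 0.5355 -0.457  -0.0038]
```

View pics/w1.png

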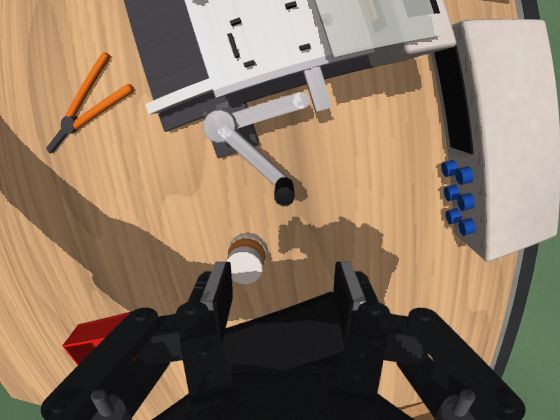

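Emit:
{"fn": "arm_command", "kwargs": {
  "increments": [
    {"hand": 0.6, "xyz": [0.001, 0.003, -0.05], "twist": 0},
    {"hand": 0.6, "xyz": [0.001, 0.003, -0.1], "twist": 0},
    {"hand": 0.6, "xyz": [0.001, 0.003, -0.13], "twist": 0},
    {"hand": 0.6, "xyz": [0.001, 0.003, -0.153], "twist": 0},
    {"hand": 0.6, "xyz": [0.001, 0.003, -0.153], "twist": 0},
    {"hand": 0.0, "xyz": [0.001, 0.003, -0.153], "twist": 0},
    {"hand": 0.0, "xyz": [0.001, 0.003, -0.153], "twist": 0},
    {"hand": 0.0, "xyz": [0.001, 0.003, -0.153], "twist": 0},
    {"hand": 0.0, "xyz": [0.001, 0.003, -0.153], "twist": 0},
    {"hand": 0.0, "xyz": [0.001, 0.003, -0.153], "twist": 0}
  ],
  "newtons": 30
}}

```text
time: 4.0
tool_pos: [0.5996, -0.3608, 0.0801]
eef_rot: [0.758, 0.653, 0.0, 0.001]
contact_force: [-1.9, 0.9, 6.7]
finger_gap: 0.0172
```

```bash
python3 - <<'E'
from h import *
st()
p=np.array([.546,-.2948]);k0=np.array([.5985,-.3625]);d=k0-p;print(np.linalg.norm(d),np.degrees(np.arctan2(d[1],d[0])))
a0=np.arctan2(d[1],d[0])
for i in range(0,19): 
    a=a0-np.radians(5.2*i); q=p+.085*np.array([np.cos(a),np.sin(a)]); print(i,np.round(q-k0,3))
E
```

```text
t 4.0 tcp [ 0.5996 -0.3608  0.0801] yaw 81.48 tilt -1.0 F [-1.9  0.9  6.7] gap 0.0172 j [ 0.62  0.75 -0.26  1.76  0.29  0.67  0.05]
0.08567111531899183 -52.20713555077819
0 [-0.     0.001]
1 [-0.007 -0.004]
2 [-0.013 -0.008]
3 [-0.02  -0.011]
4 [-0.028 -0.014]
5 [-0.035 -0.016]
6 [-0.043 -0.017]
7 [-0.05  -0.017]
8 [-0.058 -0.017]
9 [-0.066 -0.016]
10 [-0.073 -0.015]
11 [-0.081 -0.012]
12 [-0.088 -0.01 ]
13 [-0.095 -0.006]
14 [-0.101 -0.002]
15 [-0.107  0.003]
16 [-0.113  0.008]
17 [-0.118  0.014]
18 [-0.123  0.02 ]
```

Emit:
{"fn": "arm_command", "kwargs": {
  "increments": [
    {"hand": 0.0, "xyz": [0.0, 0.0, 0.005], "twist": 0},
    {"hand": 0.0, "xyz": [-0.007, -0.005, 0.005], "twist": 0},
    {"hand": 0.0, "xyz": [-0.013, -0.009, 0.005], "twist": 0},
    {"hand": 0.0, "xyz": [-0.02, -0.012, 0.005], "twist": 0},
    {"hand": 0.0, "xyz": [-0.028, -0.015, 0.005], "twist": 0},
    {"hand": 0.0, "xyz": [-0.035, -0.017, 0.005], "twist": 0},
    {"hand": 0.0, "xyz": [-0.043, -0.018, 0.005], "twist": 0},
    {"hand": 0.0, "xyz": [-0.05, -0.018, 0.005], "twist": 0},
    {"hand": 0.0, "xyz": [-0.058, -0.018, 0.005], "twist": 0}
  ]
}}

```text
time: 4.9
tool_pos: [0.5413, -0.3818, 0.0828]
eef_rot: [0.758, 0.652, -0.0, 0.002]
contact_force: [5.6, -9.8, -14.1]
finger_gap: 0.0167
```

```bash
python3 - <<'E'
from h import *
st()
E
```

```text
t 4.9 tcp [ 0.5413 -0.3818  0.0828] yaw 81.35 tilt -1.0 F [  5.6  -9.8 -14.1] gap 0.0167 j [ 0.7   0.71 -0.26  1.85  0.3   0.62  0.1 ]
```

Emit:
{"fn": "arm_command", "kwargs": {
  "increments": [
    {"hand": 0.0, "xyz": [-0.004, -0.003, -0.002], "twist": 0},
    {"hand": 0.0, "xyz": [-0.012, -0.002, -0.002], "twist": 0},
    {"hand": 0.0, "xyz": [-0.02, 0.0, -0.002], "twist": 0},
    {"hand": 0.0, "xyz": [-0.027, 0.003, -0.002], "twist": 0},
    {"hand": 0.0, "xyz": [-0.034, 0.007, -0.002], "twist": 0},
    {"hand": 0.0, "xyz": [-0.041, 0.012, -0.002], "twist": 0},
    {"hand": 0.0, "xyz": [-0.047, 0.017, -0.002], "twist": 0},
    {"hand": 0.0, "xyz": [-0.053, 0.022, -0.002], "twist": 0},
    {"hand": 0.0, "xyz": [-0.058, 0.027, -0.002], "twist": 0},
    {"hand": 0.0, "xyz": [-0.062, 0.032, -0.002], "twist": 0},
    {"hand": 0.0, "xyz": [-0.062, 0.032, -0.002], "twist": 0}
  ]
}}

```text
time: 6.0
tool_pos: [0.4799, -0.3477, 0.0822]
eef_rot: [0.758, 0.653, 0.0, 0.002]
contact_force: [1.6, -6.4, 0.5]
finger_gap: 0.0169
```

```bash
python3 - <<'E'
from h import *
st()
snap("top","t2")
find("top",["lever_knob","lever_pivot"])
E
```

```text
t 6.0 tcp [ 0.4799 -0.3477  0.0822] yaw 81.48 tilt -1.0 F [ 1.6 -6.4  0.5] gap 0.0169 j [ 0.7   0.65 -0.25  2.02  0.32  0.51  0.07]
top call lever_knob 0.92 [ 0.4753 -0.3478  0.0891] 
top call lever_knob 0.24 [0.639  0.1416 0.0023] 
top call lever_pivot 0.65 [ 0.5442 -0.2909  0.09  ]
```

View pics/t2.png

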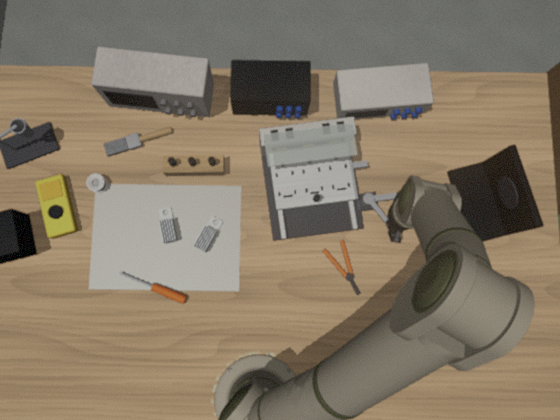

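Emit:
{"fn": "arm_command", "kwargs": {
  "increments": [
    {"hand": 0.0, "xyz": [-0.003, 0.004, 0], "twist": 0},
    {"hand": 0.0, "xyz": [-0.005, 0.007, 0], "twist": 0},
    {"hand": 0.0, "xyz": [-0.005, 0.007, 0], "twist": 0}
  ]
}}

```text
time: 6.45
tool_pos: [0.4795, -0.3469, 0.0827]
eef_rot: [0.759, 0.652, 0.002, 0.008]
contact_force: [15.9, -26.4, -16.7]
finger_gap: 0.017
```

```bash
python3 - <<'E'
from h import *
st()
E
```

```text
t 6.45 tcp [ 0.4795 -0.3469  0.0827] yaw 81.31 tilt -0.9999 F [ 15.9 -26.4 -16.7] gap 0.017 j [ 0.69  0.65 -0.24  2.03  0.32  0.49  0.06]
```

Emit:
{"fn": "arm_command", "kwargs": {
  "increments": [
    {"hand": 0.0, "xyz": [0.006, -0.007, 0], "twist": 0},
    {"hand": 0.6, "xyz": [0.006, -0.007, 0], "twist": 0},
    {"hand": 0.6, "xyz": [0.006, -0.007, 0], "twist": 0},
    {"hand": 0.6, "xyz": [0.006, -0.007, 0], "twist": 0},
    {"hand": 0.6, "xyz": [0.006, -0.007, 0.05], "twist": 0},
    {"hand": 0.6, "xyz": [0.006, -0.007, 0.1], "twist": 0},
    {"hand": 0.6, "xyz": [0.006, -0.007, 0.13], "twist": 0},
    {"hand": 0.6, "xyz": [0.064, 0.204, 0.14], "twist": -74},
    {"hand": 0.6, "xyz": [0.064, 0.204, 0.14], "twist": -74},
    {"hand": 0.6, "xyz": [0.064, 0.204, 0.14], "twist": -74},
    {"hand": 0.6, "xyz": [0.064, 0.204, 0.14], "twist": -74},
    {"hand": 0.6, "xyz": [0.064, 0.204, 0.14], "twist": -74},
    {"hand": 0.6, "xyz": [0.064, 0.204, 0.14], "twist": -74},
    {"hand": 0.6, "xyz": [0.064, 0.204, 0.14], "twist": -74},
    {"hand": 0.6, "xyz": [0.064, 0.204, 0.14], "twist": -74},
    {"hand": 0.6, "xyz": [0.064, 0.204, 0.14], "twist": -74},
    {"hand": 0.6, "xyz": [0.064, 0.204, 0.14], "twist": -74},
    {"hand": 0.6, "xyz": [0.064, 0.204, 0.14], "twist": -74}
  ]
}}

```text
time: 8.25
tool_pos: [0.5376, -0.1349, 0.2212]
eef_rot: [0.998, 0.067, -0.0, -0.0]
contact_force: [-0.2, -0.4, 0.8]
finger_gap: 0.0514
```

```bash
python3 - <<'E'
from h import *
st()
snap("wrist","w3")
find("wrist",["sled_grip","socket1","lever_knob","lever_pivot"])
snap("top","t3")
find("top",["sled_grip","socket1","lever_knob","lever_pivot"])
E
```

```text
t 8.25 tcp [ 0.5376 -0.1349  0.2212] yaw 7.71 tilt -1.0 F [-0.2 -0.4  0.8] gap 0.0514 j [ 0.15  0.41 -0.    2.    0.    0.73 -1.29]
wrist call sled_grip 0.84 [ 0.5393 -0.1508  0.0916] 
wrist call lever_knob 0.7 [ 0.4846 -0.3448  0.0922] 
wrist call lever_knob 0.2 [0.4819 0.1293 0.0105] 
wrist call lever_pivot 0.92 [ 0.5456 -0.292   0.095 ] 
top call sled_grip 0.59 [ 0.536  -0.1517  0.0897] 
top call socket1 0.78 [ 0.6388 -0.0569  0.0614] 
top call socket1 0.72 [ 0.6482 -0.1345  0.0539] 
top call lever_knob 0.85 [ 0.4785 -0.3507  0.0921] 
top call lever_pivot 0.62 [ 0.5464 -0.2956  0.092 ]
```

View pics/w3.png

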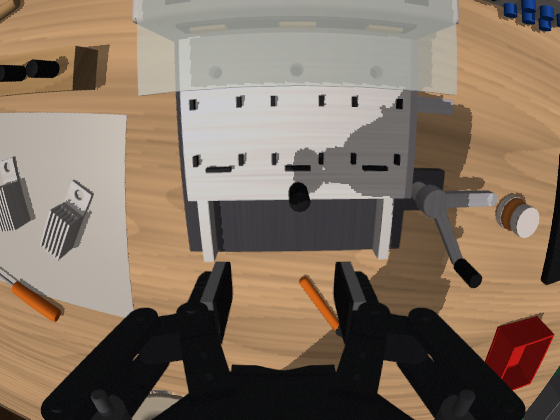

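Emit:
{"fn": "arm_command", "kwargs": {
  "increments": [
    {"hand": 0.6, "xyz": [0.001, -0.016, -0.04], "twist": 0},
    {"hand": 0.6, "xyz": [0.001, -0.016, -0.09], "twist": 0},
    {"hand": 0.6, "xyz": [0.001, -0.016, -0.12], "twist": 0},
    {"hand": 0.6, "xyz": [0.001, -0.016, -0.142], "twist": 0},
    {"hand": 0.6, "xyz": [0.001, -0.016, -0.142], "twist": 0},
    {"hand": 0.0, "xyz": [0.001, -0.016, -0.142], "twist": 0},
    {"hand": 0.0, "xyz": [0.001, -0.016, -0.142], "twist": 0},
    {"hand": 0.0, "xyz": [0.001, -0.016, -0.142], "twist": 0},
    {"hand": 0.0, "xyz": [0.001, -0.016, -0.142], "twist": 0},
    {"hand": 0.0, "xyz": [0.001, -0.016, -0.142], "twist": 0}
  ],
  "newtons": 40
}}

```text
time: 9.75
tool_pos: [0.5394, -0.1489, 0.0809]
eef_rot: [0.998, 0.067, 0.001, -0.001]
contact_force: [-1.2, 9.2, 2.0]
finger_gap: 0.0166
```

```bash
python3 - <<'E'
from h import *
st()
E
```

```text
t 9.75 tcp [ 0.5394 -0.1489  0.0809] yaw 7.63 tilt -1.0 F [-1.2  9.2  2. ] gap 0.0166 j [ 0.18  0.62 -0.01  2.1   0.01  0.42 -1.28]
```

Emit:
{"fn": "arm_command", "kwargs": {
  "increments": [
    {"hand": 0.0, "xyz": [-0.01, 0.001, 0.002], "twist": 0},
    {"hand": 0.0, "xyz": [-0.02, 0.0, 0.002], "twist": 0},
    {"hand": 0.0, "xyz": [-0.03, -0.002, 0.002], "twist": 0},
    {"hand": 0.0, "xyz": [-0.04, -0.003, 0.002], "twist": 0},
    {"hand": 0.0, "xyz": [-0.05, -0.004, 0.002], "twist": 0},
    {"hand": 0.0, "xyz": [-0.06, -0.006, 0.002], "twist": 0},
    {"hand": 0.0, "xyz": [-0.067, -0.007, 0.002], "twist": 0},
    {"hand": 0.0, "xyz": [-0.072, -0.007, 0.002], "twist": 0},
    {"hand": 0.0, "xyz": [-0.072, -0.007, 0.002], "twist": 0}
  ]
}}

```text
time: 10.65
tool_pos: [0.4706, -0.159, 0.0812]
eef_rot: [0.998, 0.066, 0.003, 0.001]
contact_force: [12.7, -2.1, -39.0]
finger_gap: 0.0168
```

```bash
python3 - <<'E'
from h import *
st()
E
```

```text
t 10.65 tcp [ 0.4706 -0.159   0.0812] yaw 7.52 tilt -1.0 F [ 12.7  -2.1 -39. ] gap 0.0168 j [ 0.22  0.57 -0.01  2.24  0.02  0.32 -1.25]
```

Emit:
{"fn": "arm_command", "kwargs": {
  "increments": [
    {"hand": 0.0, "xyz": [-0.001, -0.002, -0.003], "twist": 0},
    {"hand": 0.0, "xyz": [-0.003, -0.002, -0.003], "twist": 0},
    {"hand": 0.0, "xyz": [-0.003, -0.002, -0.003], "twist": 0}
  ]
}}

```text
time: 10.95
tool_pos: [0.4706, -0.1592, 0.0808]
eef_rot: [0.998, 0.067, 0.006, 0.001]
contact_force: [12.9, 8.0, -0.1]
finger_gap: 0.0164
```

```bash
python3 - <<'E'
from h import *
st()
E
```

```text
t 10.95 tcp [ 0.4706 -0.1592  0.0808] yaw 7.67 tilt -0.9999 F [12.9  8.  -0.1] gap 0.0164 j [ 0.22  0.57 -0.02  2.25  0.02  0.31 -1.24]
```

Emit:
{"fn": "arm_command", "kwargs": {
  "increments": [
    {"hand": 0.0, "xyz": [0.003, 0.001, 0], "twist": 0},
    {"hand": 0.6, "xyz": [0.003, 0.001, 0], "twist": 0},
    {"hand": 0.6, "xyz": [0.003, 0.001, 0], "twist": 0},
    {"hand": 0.6, "xyz": [0.003, 0.001, 0], "twist": 0},
    {"hand": 0.6, "xyz": [0.003, 0.001, 0.05], "twist": 0},
    {"hand": 0.6, "xyz": [0.003, 0.001, 0.1], "twist": 0},
    {"hand": 0.6, "xyz": [0.03, 0.01, 0.14], "twist": 0},
    {"hand": 1.0, "xyz": [0.03, 0.01, 0.18], "twist": 0},
    {"hand": 1.0, "xyz": [0.03, 0.01, 0.18], "twist": 0},
    {"hand": 1.0, "xyz": [0.03, 0.01, 0.18], "twist": 0}
  ]
}}

```text
time: 11.95
tool_pos: [0.4938, -0.1508, 0.259]
eef_rot: [0.998, 0.065, 0.001, 0.0]
contact_force: [0.6, 0.0, -0.1]
finger_gap: 0.0851
```

```bash
python3 - <<'E'
from h import *
st()
snap("wrist","w4")
find("wrist",["socket1","sled_grip"])
snap("top","t4")
find("top",["socket1","sled_grip","module1","eye1"])
snap("scene","s4")
find("scene",["socket1","sled_grip","module1","eye1"])
E
```

```text
t 11.95 tcp [ 0.4938 -0.1508  0.259 ] yaw 7.48 tilt -1.0 F [ 0.6  0.  -0.1] gap 0.0851 j [ 0.19  0.31 -0.01  2.04  0.    0.78 -1.26]
wrist call socket1 0.78 [ 0.5952 -0.2158  0.0603] 
wrist call socket1 0.77 [ 0.5757 -0.067   0.059 ] 
wrist call socket1 0.56 [ 0.5842 -0.1414  0.055 ] 
wrist call sled_grip 0.84 [ 0.4697 -0.1607  0.0902] 
top call socket1 0.94 [ 0.5818 -0.144   0.0568] 
top call socket1 0.61 [ 0.5706 -0.0689  0.063 ] 
top call sled_grip 0.59 [ 0.4685 -0.1601  0.0903] 
top call module1 0.64 [ 0.4285  0.1551 -0.0027] 
top call module1 0.58 [ 0.4511  0.2635 -0.0032] 
top call module1 0.35 [ 0.5785 -0.1411  0.0556] 
top call eye1 0.8 [0.5071 0.2693 0.0061] 
top call eye1 0.59 [0.4819 0.1304 0.0079] 
top call eye1 0.38 [ 0.4684 -0.1619  0.0902] 
scene call socket1 0.83 [ 0.5834 -0.1414  0.0575] 
scene call socket1 0.74 [ 0.5935 -0.2159  0.0582] 
scene call socket1 0.55 [ 0.5692 -0.0687  0.0616] 
scene call sled_grip 0.87 [ 0.4693 -0.1628  0.0921] 
scene call module1 0.91 [0.4301 0.1566 0.0017] 
scene call module1 0.79 [4.574e-01 2.640e-01 4.000e-04] 
scene call eye1 0.62 [0.5104 0.2725 0.0055]
```

View pics/w4.png

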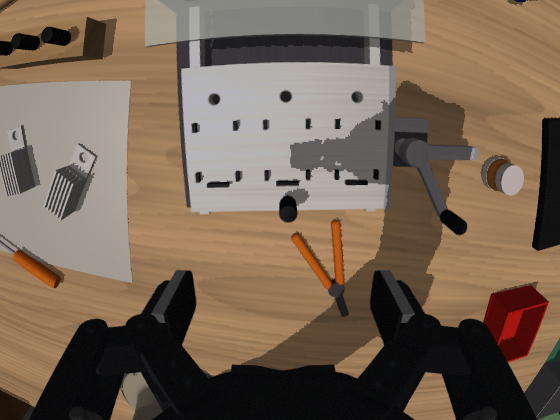

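View pics/t4.png

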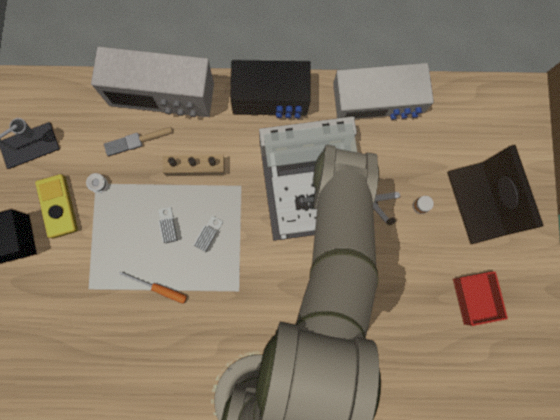

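Emit:
{"fn": "arm_command", "kwargs": {
  "increments": [
    {"hand": 1.0, "xyz": [-0.044, 0.34, 0.0], "twist": -35},
    {"hand": 1.0, "xyz": [-0.044, 0.34, 0.0], "twist": -35},
    {"hand": 1.0, "xyz": [-0.044, 0.34, 0.0], "twist": -35},
    {"hand": 1.0, "xyz": [-0.044, 0.34, 0.0], "twist": -35},
    {"hand": 1.0, "xyz": [-0.044, 0.34, 0.0], "twist": -35},
    {"hand": 1.0, "xyz": [-0.044, 0.34, 0.0], "twist": -35},
    {"hand": 1.0, "xyz": [-0.044, 0.34, 0.0], "twist": -35},
    {"hand": 1.0, "xyz": [-0.044, 0.34, 0.0], "twist": -35},
    {"hand": 1.0, "xyz": [-0.044, 0.34, 0.0], "twist": -35},
    {"hand": 1.0, "xyz": [-0.044, 0.34, 0.0], "twist": -35},
    {"hand": 1.0, "xyz": [-0.044, 0.34, 0.0], "twist": -35}
  ]
}}

```text
time: 13.7
tool_pos: [0.4503, 0.1875, 0.2583]
eef_rot: [0.971, -0.239, 0.0, 0.0]
contact_force: [0.3, 0.1, -0.5]
finger_gap: 0.0853
```

```bash
python3 - <<'E'
from h import *
st()
snap("wrist","w5")
find("wrist",["module1","eye1","pin1"])
print(optics.camera_info("wrist"))
E
```

```text
t 13.7 tcp [0.4503 0.1875 0.2583] yaw -27.66 tilt -1.0 F [ 0.3  0.1 -0.5] gap 0.0853 j [-0.53  0.28  0.02  2.1  -0.01  0.76 -2.55]
wrist call module1 0.9 [0.454  0.2568 0.0009] 
wrist call module1 0.86 [ 0.4293  0.1536 -0.0009] 
wrist call module1 0.46 [0.3004 0.2992 0.0035] 
wrist call eye1 0.84 [0.4806 0.1339 0.0109] 
wrist call eye1 0.64 [0.5072 0.2721 0.0085] 
wrist call pin1 0.96 [0.6381 0.2472 0.0018] 
wrist call pin1 0.9 [0.6399 0.1971 0.0066] 
wrist call pin1 0.56 [0.5132 0.2739 0.0127] 
wrist call pin1 0.5 [0.6402 0.134  0.0038] 
{'camera_matrix': array([[325.1922621 ,   0.        , 282.61739733],
       [  0.        , 325.1922621 , 209.13294271],
       [  0.        ,   0.        ,   1.        ]]), 'camera_from_world': array([[-4.63942428e-01, -8.85865224e-01,  4.77436784e-04,
         3.75473757e-01],
       [-8.37935804e-01,  4.39015736e-01,  3.24235674e-01,
         2.43504301e-01],
       [-2.87438710e-01,  1.50026624e-01, -9.45976215e-01,
         5.08314925e-01],
       [ 0.00000000e+00,  0.00000000e+00,  0.00000000e+00,
         1.00000000e+00]])}
```

View pics/w5.png

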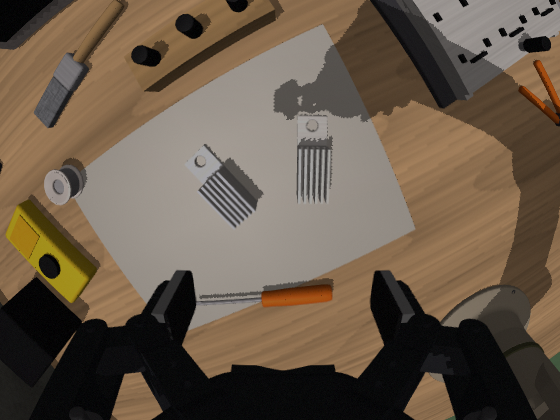

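```bash
cat >> h.py <<'E'
def ray(px,info,z,fish=True):
    K=np.array(info["camera_matrix"]);T=np.array(info["camera_from_world"])
    x=(np.array(px,float)-K[:2,2])/K[0,0]; r=np.linalg.norm(x)
    d=np.r_[x/r*np.sin(r),np.cos(r)] if (fish and r>0) else np.r_[x,1]
    R=T[:3,:3]; c=-R.T@T[:3,3]; d=R.T@d
    return c+d*(z-c[2])/d[2]
def proj(p,info,fish=True):
    K=np.array(info["camera_matrix"]);T=np.array(info["camera_from_world"])
    q=T[:3,:3]@np.array(p,float)+T[:3,3]
    if fish:
        rr=np.hypot(q[0],q[1]); a=np.arctan2(rr,q[2]); u=q[:2]/rr*a
    else: u=q[:2]/q[2]
    return u*K[0,0]+K[:2,2]
def drawmod(im,info,o,yaw,z0=0,s=4,off=(0,0),col=(0,0,255),fish=True):
    c,sn=np.cos(np.radians(yaw)),np.sin(np.radians(yaw))
    W=lambda x,y,z: (proj([o[0]+c*x-sn*y,o[1]+sn*x+c*y,z0+z],info,fish)-off+0.5)*s
    def poly(pts,col=col): cv2.polylines(im,[np.int32([np.round(W(*p)) for p in pts])],True,col,1)
    poly([(-.032,-.018,.04),(.032,-.018,.04),(.032,.018,.04),(-.032,.018,.04)])
    poly([(.032,-.018,.006),(.068,-.018,.006),(.068,.018,.006),(.032,.018,.006)],(0,200,0))
    t=np.linspace(0,2*np.pi,24); poly([(.056+.007*np.cos(a),.007*np.sin(a),.006) for a in t],(255,0,0))
    poly([(-.032,-.018,0),(-.032,.018,0),(-.032,.018,.04),(-.032,-.018,.04)],(200,0,200))
E
python3 - <<'E'
from h import *
info=optics.camera_info("wrist"); im=cv2.imread("pics/w5.png")
off=np.array([170,90]);c=im[90:240,170:350]; c=cv2.resize(c,None,fx=4,fy=4,interpolation=cv2.INTER_NEAREST)
print(ray((312,126),info,.006),ray((201,160),info,.006))
drawmod(c,info,(.4305,.1545),-26,off=off); drawmod(c,info,(.4545,.2625),9,off=off)
cv2.imwrite("pics/c5.png",c)
E
```

```text
[0.48181892 0.13137618 0.006     ] [0.50957866 0.2728156  0.006     ]
```

View pics/c5.png

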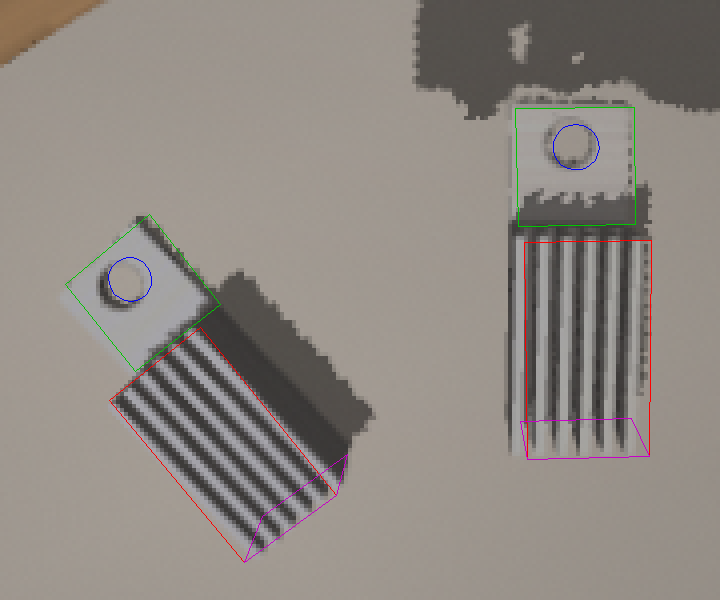

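Emit:
{"fn": "arm_command", "kwargs": {
  "increments": [
    {"hand": 1.0, "xyz": [-0.019, -0.0315, -0.03], "twist": 1.7},
    {"hand": 1.0, "xyz": [-0.019, -0.0315, -0.08], "twist": 1.7},
    {"hand": 1.0, "xyz": [-0.019, -0.0315, -0.13], "twist": 1.7},
    {"hand": 1.0, "xyz": [-0.019, -0.0315, -0.18], "twist": 1.7},
    {"hand": 1.0, "xyz": [-0.019, -0.0315, -0.22], "twist": 1.7},
    {"hand": 1.0, "xyz": [-0.019, -0.0315, -0.25], "twist": 1.7},
    {"hand": 1.0, "xyz": [-0.019, -0.0315, -0.25], "twist": 1.7},
    {"hand": 1.0, "xyz": [-0.019, -0.0315, -0.25], "twist": 1.7}
  ]
}}

```text
time: 14.7
tool_pos: [0.4339, 0.1585, 0.0116]
eef_rot: [0.974, -0.226, -0.002, 0.001]
contact_force: [-0.5, 0.4, -0.1]
finger_gap: 0.0853
```

```bash
python3 - <<'E'
from h import *
st()
snap("wrist","w6")
E
```

```text
t 14.7 tcp [0.4339 0.1585 0.0116] yaw -26.1 tilt -1.0 F [-0.5  0.4 -0.1] gap 0.0853 j [-0.46  0.7  -0.02  2.34  0.13  0.11 -2.63]
```

View pics/w6.png

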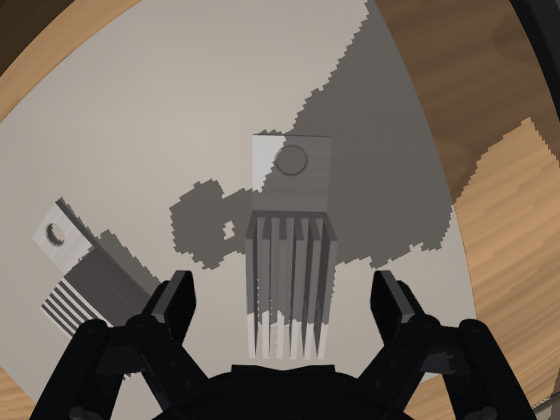

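Emit:
{"fn": "arm_command", "kwargs": {
  "increments": [
    {"hand": 1.0, "xyz": [0.01, 0, 0.05], "twist": 8},
    {"hand": 1.0, "xyz": [0.01, 0, 0.1], "twist": 16},
    {"hand": 1.0, "xyz": [0.01, 0, 0.12], "twist": 24},
    {"hand": 1.0, "xyz": [0.01, 0, 0.12], "twist": 32},
    {"hand": 1.0, "xyz": [0.01, 0, 0.12], "twist": 40},
    {"hand": 1.0, "xyz": [0.01, 0, 0.12], "twist": 48},
    {"hand": 1.0, "xyz": [0.01, 0, 0.12], "twist": 56},
    {"hand": 1.0, "xyz": [0.01, 0, 0.12], "twist": 64},
    {"hand": 1.0, "xyz": [0.01, 0, 0.12], "twist": 72},
    {"hand": 1.0, "xyz": [0.01, 0, 0.12], "twist": 80},
    {"hand": 1.0, "xyz": [0.01, 0, 0.12], "twist": 88},
    {"hand": 1.0, "xyz": [0.01, 0, 0.12], "twist": 96},
    {"hand": 1.0, "xyz": [0.01, 0, 0.12], "twist": 104},
    {"hand": 1.0, "xyz": [0.01, 0, 0.12], "twist": 112},
    {"hand": 1.0, "xyz": [0.01, 0, 0.12], "twist": 120}
  ]
}}

```text
time: 16.25
tool_pos: [0.4438, 0.1586, 0.1336]
eef_rot: [0.68, 0.733, 0.001, 0.004]
contact_force: [0.2, 0.5, 0.4]
finger_gap: 0.0855
```

Emit:
{"fn": "arm_command", "kwargs": {
  "increments": [
    {"hand": 1.0, "xyz": [0, 0, 0], "twist": 8},
    {"hand": 1.0, "xyz": [0, 0, 0], "twist": 16},
    {"hand": 1.0, "xyz": [0, 0, 0], "twist": 24},
    {"hand": 1.0, "xyz": [0, 0, 0], "twist": 32},
    {"hand": 1.0, "xyz": [0, 0, 0], "twist": 40},
    {"hand": 1.0, "xyz": [0, 0, 0], "twist": 48},
    {"hand": 1.0, "xyz": [0, 0, 0], "twist": 56},
    {"hand": 1.0, "xyz": [0, 0, 0], "twist": 60},
    {"hand": 1.0, "xyz": [0, 0, 0], "twist": 60},
    {"hand": 1.0, "xyz": [0, 0, 0], "twist": 60}
  ]
}}

```text
time: 17.25
tool_pos: [0.4436, 0.1585, 0.1326]
eef_rot: [0.225, 0.974, 0.002, 0.004]
contact_force: [-0.6, -0.2, 0.3]
finger_gap: 0.0856
```

```bash
python3 - <<'E'
from h import *
st()
snap("wrist","w7")
E
```

```text
t 17.25 tcp [0.4436 0.1585 0.1326] yaw 153.96 tilt -1.0 F [-0.6 -0.2  0.3] gap 0.0856 j [ 0.21  0.63 -0.98  2.23  0.86  0.72 -0.26]
```

View pics/w7.png

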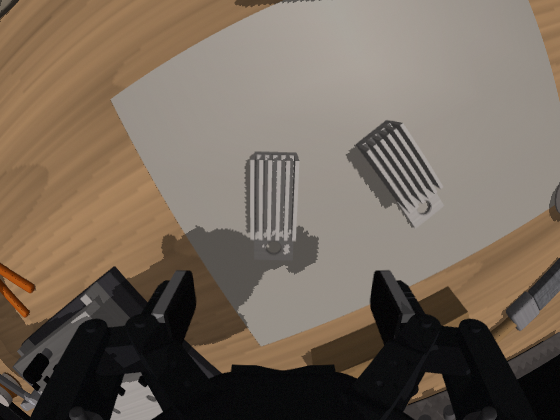

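```bash
python3 - <<'E'
from h import *
info=optics.camera_info("wrist"); im=cv2.imread("pics/w7.png")
off=np.array([230,110]);c=im[110:260,230:430]; c=cv2.resize(c,None,fx=4,fy=4,interpolation=cv2.INTER_NEAREST)
drawmod(c,info,(.4312,.1559),-26,off=off); drawmod(c,info,(.455,.2632),9,off=off)
cv2.imwrite("pics/c7.png",c)
E
```

View pics/c7.png

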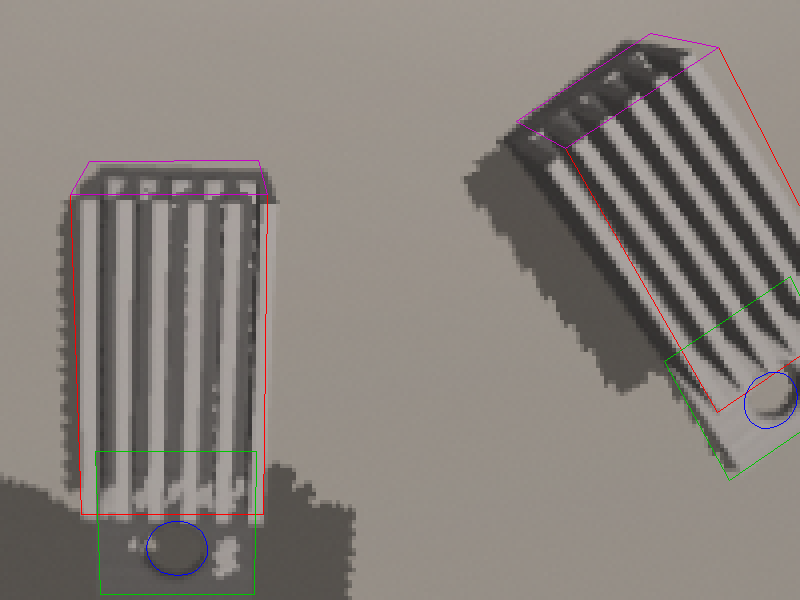

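Emit:
{"fn": "arm_command", "kwargs": {
  "increments": [
    {"hand": 1.0, "xyz": [-0.012, -0.003, -0.04], "twist": 0},
    {"hand": 1.0, "xyz": [-0.012, -0.003, -0.085], "twist": 0},
    {"hand": 1.0, "xyz": [-0.012, -0.003, -0.115], "twist": 0},
    {"hand": 1.0, "xyz": [-0.012, -0.003, -0.125], "twist": 0},
    {"hand": 1.0, "xyz": [-0.012, -0.003, -0.125], "twist": 0}
  ]
}}

```text
time: 17.8
tool_pos: [0.4309, 0.1558, 0.0056]
eef_rot: [0.224, 0.975, 0.001, 0.002]
contact_force: [-0.1, 0.4, 0.1]
finger_gap: 0.0856
```

```bash
python3 - <<'E'
from h import *
st()
E
```

```text
t 17.8 tcp [0.4309 0.1558 0.0056] yaw 154.14 tilt -1.0 F [-0.1  0.4  0.1] gap 0.0856 j [ 0.01  0.81 -0.71  2.33  1.32  0.51 -0.69]
```

Emit:
{"fn": "arm_command", "kwargs": {
  "increments": [
    {"hand": 0.3, "xyz": [0, 0, 0.003], "twist": 0},
    {"hand": 0.3, "xyz": [0, 0, 0.003], "twist": 0},
    {"hand": 0.3, "xyz": [0, 0, 0.003], "twist": 0},
    {"hand": 0.3, "xyz": [0, 0, 0.003], "twist": 0},
    {"hand": 0.3, "xyz": [0, 0, 0.003], "twist": 0},
    {"hand": 0.3, "xyz": [0, 0, 0.003], "twist": 0}
  ],
  "newtons": 50
}}

```text
time: 18.4
tool_pos: [0.4321, 0.1559, 0.0106]
eef_rot: [0.224, 0.975, 0.002, 0.004]
contact_force: [-0.5, -1.0, 11.7]
finger_gap: 0.0354
```

```bash
python3 - <<'E'
from h import *
st()
E
```

```text
t 18.4 tcp [0.4321 0.1559 0.0106] yaw 154.15 tilt -1.0 F [-0.5 -1.  11.7] gap 0.0354 j [ 0.02  0.8  -0.72  2.33  1.31  0.51 -0.68]
```

Emit:
{"fn": "arm_command", "kwargs": {
  "increments": [
    {"hand": 0.3, "xyz": [0, 0, 0.03], "twist": 0},
    {"hand": 0.3, "xyz": [0, 0, 0.08], "twist": 0},
    {"hand": 0.3, "xyz": [0, 0, 0.12], "twist": 0},
    {"hand": 0.3, "xyz": [0.0835, -0.232, 0.15], "twist": 34.4},
    {"hand": 0.3, "xyz": [0.0835, -0.232, 0.15], "twist": 34.4},
    {"hand": 0.3, "xyz": [0.0835, -0.232, 0.15], "twist": 34.4},
    {"hand": 0.3, "xyz": [0.0835, -0.232, 0.15], "twist": 34.4},
    {"hand": 0.3, "xyz": [0.0835, -0.232, 0.15], "twist": 34.4},
    {"hand": 0.3, "xyz": [0.0835, -0.232, 0.15], "twist": 34.4},
    {"hand": 0.3, "xyz": [0.0835, -0.232, 0.15], "twist": 34.4},
    {"hand": 0.3, "xyz": [0.0835, -0.232, 0.15], "twist": 34.4},
    {"hand": 0.3, "xyz": [0.0835, -0.232, 0.15], "twist": 34.4}
  ]
}}

```text
time: 19.6
tool_pos: [0.5144, -0.0753, 0.1597]
eef_rot: [-0.076, 0.997, 0.002, 0.002]
contact_force: [1.5, 1.0, -2.4]
finger_gap: 0.0351
```

```bash
python3 - <<'E'
from h import *
st()
for c in("wrist","top","scene"): snap(c,c+"8")
for c in("wrist","top","scene"): find(c,["module1","eye1","socket1"])
E
```

```text
t 19.6 tcp [ 0.5144 -0.0753  0.1597] yaw -171.32 tilt -1.0 F [ 1.5  1.  -2.4] gap 0.0351 j [ 0.79  0.72 -1.15  2.09  0.86  0.91  0.86]
wrist call module1 0.85 [ 0.5124 -0.079   0.1508] 
wrist call module1 0.83 [ 0.4548  0.2552 -0.0024] 
wrist call eye1 0.97 [ 0.5702 -0.0634  0.1575] 
wrist call eye1 0.64 [0.5077 0.2713 0.0094] 
wrist call socket1 0.56 [ 0.5978 -0.2158  0.0643] 
top call module1 0.87 [ 0.4509  0.2626 -0.0033] 
top call module1 0.66 [ 0.5123 -0.0805  0.1463] 
top call module1 0.49 [0.6376 0.2504 0.0024] 
top call eye1 0.87 [0.505  0.2737 0.0061] 
top call socket1 0.66 [ 0.5906 -0.2186  0.0609] 
scene call module1 0.86 [ 0.456   0.2628 -0.0008] 
scene call module1 0.85 [ 0.5131 -0.079   0.1462] 
scene call eye1 0.92 [ 0.5746 -0.0707  0.1584] 
scene call eye1 0.79 [0.5088 0.2723 0.0015] 
scene call socket1 0.87 [ 0.5822 -0.1412  0.0618] 
scene call socket1 0.86 [ 0.5688 -0.0693  0.0597] 
scene call socket1 0.77 [ 0.5929 -0.215   0.0587] 
scene call socket1 0.68 [ 0.5343 -0.4553  0.0014]
```

View pics/wrist8.png

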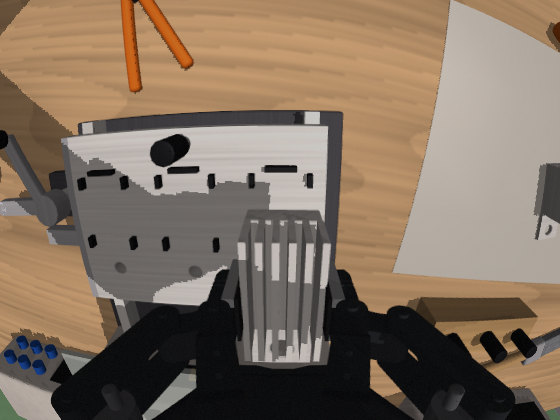

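View pics/scene8.png

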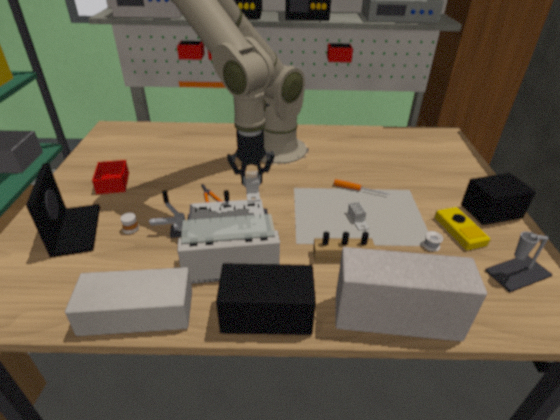

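View pics/top8.png

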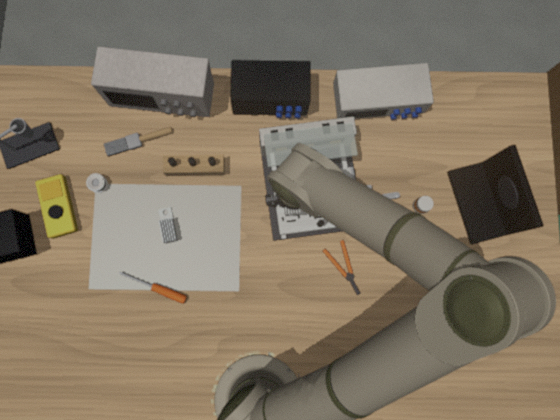

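```bash
cat >> h.py <<'E'
U=np.array([np.cos(np.radians(8.5)),np.sin(np.radians(8.5))]);V=np.array([-U[1],U[0]])
def drawsled(im,info,s2,yaw=8.5,s=2,off=(0,0),fish=True,bays=(-1,0,1)):
    u=np.array([np.cos(np.radians(yaw)),np.sin(np.radians(yaw))]);v=np.array([-u[1],u[0]])
    def poly(pts,col,z): cv2.polylines(im,[np.int32([np.round((proj([*(s2+u*p[0]+v*p[1]),z],info,fish)-off+.5)*s) for p in pts])],True,col,1)
    t=np.linspace(0,2*np.pi,24)
    for b in bays:
        y=.075*b
        poly([(.006*np.cos(a),y+.006*np.sin(a)) for a in t],(255,0,0),.06)
        poly([(-.088,y-.02),(-.024,y-.02),(-.024,y+.02),(-.088,y+.02)],(0,0,255),.068)
    poly([(-.112+.009*np.cos(a),.009*np.sin(a)) for a in t],(0,200,0),.108)
E
python3 - <<'E'
from h import *
o=st(); info=optics.camera_info("wrist"); im=cv2.imread("pics/wrist8.png")
off=np.array([50,100]);c=im[100:400,50:360]; c=cv2.resize(c,None,fx=2.5,fy=2,interpolation=cv2.INTER_NEAREST)
c=cv2.resize(im[100:400,50:360],None,fx=2,fy=2,interpolation=cv2.INTER_NEAREST)
drawsled(c,info,np.array([.582,-.1422]),off=off)
drawmod(c,info,(.5144,-.0753),8.6,z0=.1597-.0106,off=off,s=2,col=(0,200,200))
cv2.imwrite("pics/c8.png",c)
E
```

```text
t 20.2 tcp [ 0.5149 -0.0762  0.1595] yaw -171.39 tilt -1.0 F [-0.4  0.1 -2.1] gap 0.0357 j [ 0.79  0.72 -1.15  2.09  0.86  0.91  0.86]
```

View pics/c8.png

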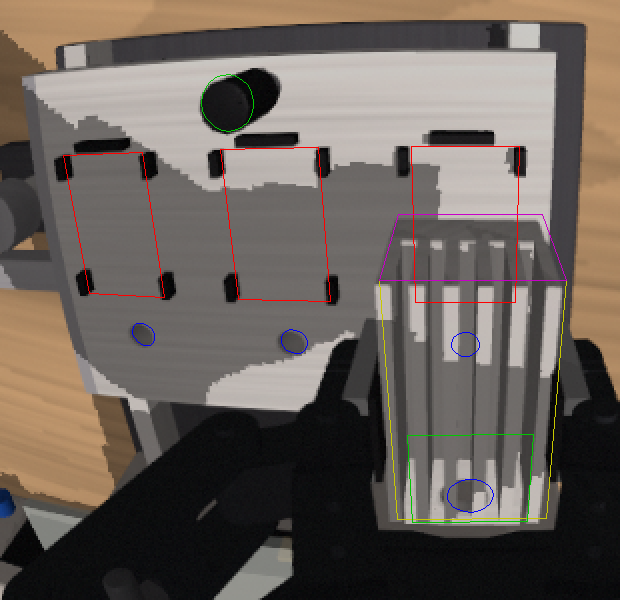

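Emit:
{"fn": "arm_command", "kwargs": {
  "increments": [
    {"hand": 0.3, "xyz": [-0.0005, -0.0003, -0.03], "twist": 0},
    {"hand": 0.3, "xyz": [-0.0005, -0.0003, -0.055], "twist": 0},
    {"hand": 0.3, "xyz": [-0.0005, -0.0003, -0.07], "twist": 0},
    {"hand": 0.3, "xyz": [-0.0005, -0.0003, -0.076], "twist": 0},
    {"hand": 0.3, "xyz": [-0.0005, -0.0003, -0.076], "twist": 0}
  ]
}}

```text
time: 20.7
tool_pos: [0.5143, -0.0764, 0.0831]
eef_rot: [-0.075, 0.997, 0.003, 0.002]
contact_force: [0.4, -0.2, -2.2]
finger_gap: 0.0351
```

```bash
python3 - <<'E'
from h import *
o=st(); info=optics.camera_info("wrist"); im=snap("wrist","w9")
off=np.array([50,100])
c=cv2.resize(im[100:400,50:360],None,fx=2,fy=2,interpolation=cv2.INTER_NEAREST)
drawsled(c,info,np.array([.582,-.1422]),off=off)
drawmod(c,info,o["tool_pos"][:2],8.6,z0=o["tool_pos"][2]-.0106,off=off,s=2,col=(0,200,200))
cv2.imwrite("pics/c9.png",c)
E
```

```text
t 20.7 tcp [ 0.5143 -0.0764  0.0831] yaw -171.39 tilt -1.0 F [ 0.4 -0.2 -2.2] gap 0.0351 j [ 0.71  0.81 -1.03  2.15  1.03  0.81  0.72]
```

View pics/c9.png

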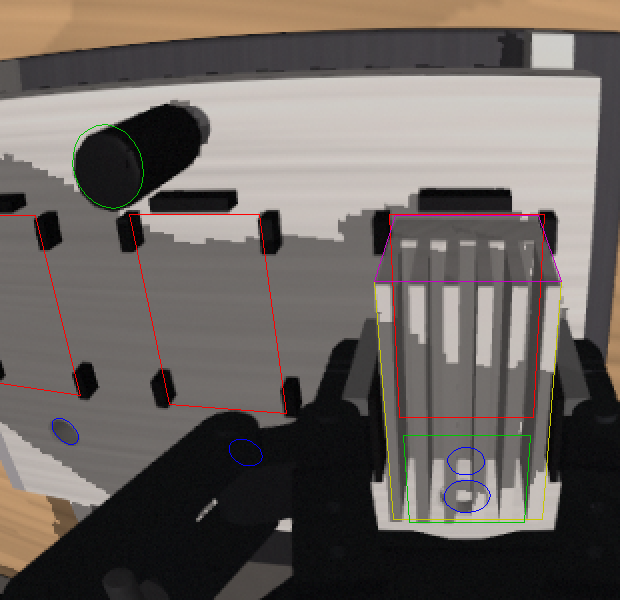

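Emit:
{"fn": "arm_command", "kwargs": {
  "increments": [
    {"hand": 0.3, "xyz": [0, 0, -0.005], "twist": 0},
    {"hand": 0.3, "xyz": [0, 0, -0.009], "twist": 0},
    {"hand": 0.3, "xyz": [0, 0, -0.012], "twist": 0},
    {"hand": 0.3, "xyz": [0, 0, -0.013], "twist": 0},
    {"hand": 0.3, "xyz": [0, 0, -0.013], "twist": 0}
  ]
}}

```text
time: 21.25
tool_pos: [0.5145, -0.0767, 0.0707]
eef_rot: [-0.075, 0.997, 0.002, 0.002]
contact_force: [-0.3, -0.9, 0.4]
finger_gap: 0.0351
```

```bash
python3 - <<'E'
from h import *
o=st(); snap("wrist","w10")
E
```

```text
t 21.25 tcp [ 0.5145 -0.0767  0.0707] yaw -171.4 tilt -1.0 F [-0.3 -0.9  0.4] gap 0.0351 j [ 0.7   0.82 -1.01  2.16  1.06  0.79  0.7 ]
```

View pics/w10.png

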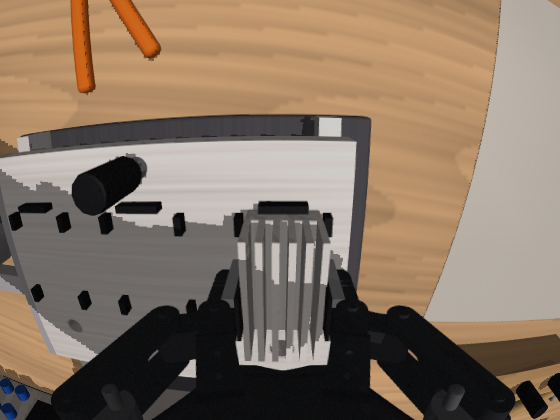

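Emit:
{"fn": "arm_command", "kwargs": {
  "increments": [
    {"hand": 0.3, "xyz": [0, 0, -0.001], "twist": 0},
    {"hand": 0.56, "xyz": [0, 0, -0.001], "twist": 0},
    {"hand": 0.56, "xyz": [0, 0, -0.001], "twist": 0},
    {"hand": 0.56, "xyz": [0, 0, -0.001], "twist": 0},
    {"hand": 0.56, "xyz": [0, 0, 0.03], "twist": 0},
    {"hand": 0.56, "xyz": [0, 0, 0.08], "twist": 0},
    {"hand": 0.56, "xyz": [0, 0, 0.13], "twist": 0},
    {"hand": 0.56, "xyz": [0, 0, 0.16], "twist": 0}
  ]
}}

```text
time: 22.1
tool_pos: [0.5151, -0.0757, 0.2336]
eef_rot: [-0.075, 0.997, 0.003, 0.003]
contact_force: [0.4, -0.4, -0.8]
finger_gap: 0.048
```

```bash
python3 - <<'E'
from h import *
o=st(); info=optics.camera_info("wrist"); im=snap("wrist","w11")
off=np.array([50,50])
c=cv2.resize(im[50:350,50:400],None,fx=2,fy=2,interpolation=cv2.INTER_NEAREST)
drawsled(c,info,np.array([.582,-.1422]),off=off)
drawmod(c,info,(.5155,-.0765),8.5,z0=.06,off=off,s=2,col=(0,200,200))
cv2.imwrite("pics/c11.png",c)
E
```

```text
t 22.1 tcp [ 0.5151 -0.0757  0.2336] yaw -171.35 tilt -1.0 F [ 0.4 -0.4 -0.8] gap 0.048 j [ 0.86  0.62 -1.23  2.02  0.71  1.01  1.  ]
```

View pics/c11.png

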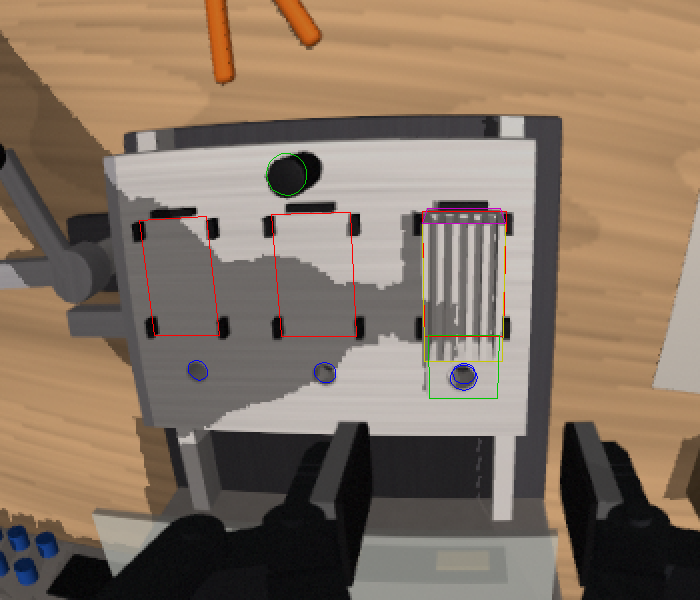

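Emit:
{"fn": "arm_command", "kwargs": {
  "increments": [
    {"hand": 1.0, "xyz": [-0.02, 0.06, 0.02], "twist": -8.5},
    {"hand": 1.0, "xyz": [-0.03, 0.1, 0.02], "twist": -17},
    {"hand": 1.0, "xyz": [-0.04, 0.15, 0.02], "twist": -25},
    {"hand": 1.0, "xyz": [-0.06, 0.18, 0.02], "twist": -33},
    {"hand": 1.0, "xyz": [-0.06, 0.22, 0.02], "twist": -41},
    {"hand": 1.0, "xyz": [-0.06, 0.25, 0.02], "twist": -49},
    {"hand": 1.0, "xyz": [-0.06, 0.28, 0.02], "twist": -57},
    {"hand": 1.0, "xyz": [-0.06, 0.31, 0.02], "twist": -65},
    {"hand": 1.0, "xyz": [-0.06, 0.33, 0.02], "twist": -73},
    {"hand": 1.0, "xyz": [-0.06, 0.33, 0.02], "twist": -81},
    {"hand": 1.0, "xyz": [-0.06, 0.33, 0.02], "twist": -89},
    {"hand": 1.0, "xyz": [-0.06, 0.33, 0.02], "twist": -97}
  ]
}}

```text
time: 23.35
tool_pos: [0.4541, 0.2537, 0.2501]
eef_rot: [0.699, 0.715, -0.0, 0.003]
contact_force: [0.6, -0.2, 0.3]
finger_gap: 0.0854
```

Emit:
{"fn": "arm_command", "kwargs": {
  "increments": [
    {"hand": 1.0, "xyz": [0, 0, 0], "twist": -8},
    {"hand": 1.0, "xyz": [0, 0, 0], "twist": -16},
    {"hand": 1.0, "xyz": [0, 0, 0], "twist": -24},
    {"hand": 1.0, "xyz": [0, 0, 0], "twist": -32},
    {"hand": 1.0, "xyz": [0, 0, 0], "twist": -40},
    {"hand": 1.0, "xyz": [0, 0, 0], "twist": -48},
    {"hand": 1.0, "xyz": [0, 0, 0], "twist": -56},
    {"hand": 1.0, "xyz": [0, 0, 0], "twist": -64},
    {"hand": 1.0, "xyz": [0, 0, 0], "twist": -72},
    {"hand": 1.0, "xyz": [0, 0, 0], "twist": -80},
    {"hand": 1.0, "xyz": [0, 0, 0], "twist": -83},
    {"hand": 1.0, "xyz": [0, 0, 0], "twist": -83}
  ]
}}

```text
time: 24.55
tool_pos: [0.4542, 0.2535, 0.2502]
eef_rot: [0.997, 0.075, -0.002, 0.003]
contact_force: [0.2, -0.1, 0.8]
finger_gap: 0.0851
```

```bash
python3 - <<'E'
from h import *
o=st(); info=optics.camera_info("wrist"); im=snap("wrist","w12")
find("wrist",["module1","eye1","pin1"])
off=np.array([150,50])
c=cv2.resize(im[50:350,150:500],None,fx=2,fy=2,interpolation=cv2.INTER_NEAREST)
drawmod(c,info,(.4545,.263),9,z0=0,off=off,s=2,col=(0,200,200))
cv2.imwrite("pics/c12.png",c)
E
```

```text
t 24.55 tcp [0.4542 0.2535 0.2502] yaw 8.59 tilt -1.0 F [ 0.2 -0.1  0.8] gap 0.0851 j [-0.34  0.35 -0.36  2.02  0.18  0.8  -2.23]
wrist call module1 0.76 [ 0.5149 -0.0778  0.0597] 
wrist call module1 0.63 [0.4535 0.2541 0.0017] 
wrist call eye1 0.77 [0.5097 0.2695 0.0115] 
wrist call eye1 0.62 [ 0.5684 -0.0661  0.0687] 
wrist call pin1 0.69 [0.6392 0.2468 0.0048] 
wrist call pin1 0.62 [0.6414 0.1959 0.0061] 
wrist call pin1 0.56 [0.6406 0.139  0.0055]
```

View pics/c12.png

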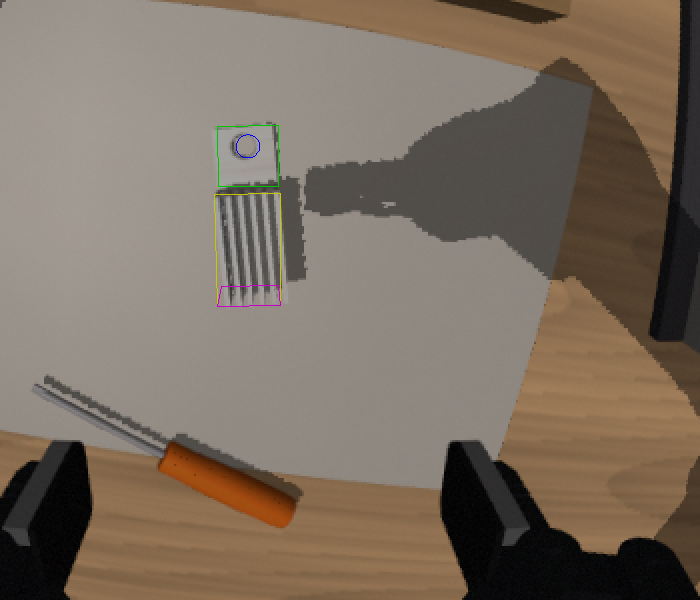

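```bash
python3 - <<'E'
from h import *
o=st(); info=optics.camera_info("wrist"); im=cv2.imread("pics/w12.png")
off=np.array([240,100]); outs=[]
for y,p in((9,(.4545,.263)),(11.5,(.4545,.2625))):
    c=cv2.resize(im[100:215,240:310],None,fx=5,fy=5,interpolation=cv2.INTER_NEAREST)
    drawmod(c,info,p,y,z0=0,off=off,s=5,col=(0,200,200)); outs.append(c)
cv2.imwrite("pics/c12b.png",np.hstack(outs))
E
```

```text
t 24.75 tcp [0.4544 0.2535 0.2503] yaw 8.69 tilt -1.0 F [-0.4 -0.   0.5] gap 0.0854 j [-0.34  0.35 -0.37  2.02  0.18  0.8  -2.23]
```

View pics/c12b.png

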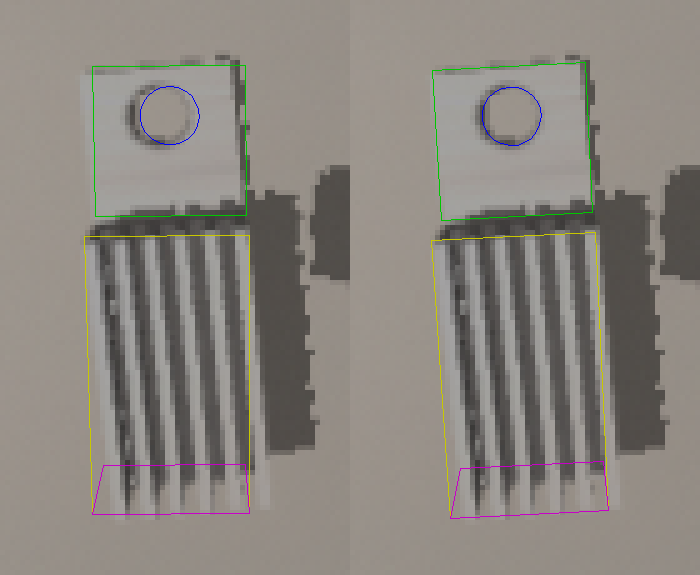

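Emit:
{"fn": "arm_command", "kwargs": {
  "increments": [
    {"hand": 1.0, "xyz": [0.0, 0.008, -0.03], "twist": 3.8},
    {"hand": 1.0, "xyz": [0.0, 0.008, -0.08], "twist": 3.8},
    {"hand": 1.0, "xyz": [0.0, 0.008, -0.13], "twist": 3.8},
    {"hand": 1.0, "xyz": [0.0, 0.008, -0.18], "twist": 3.8},
    {"hand": 1.0, "xyz": [0.0, 0.008, -0.22], "twist": 3.8},
    {"hand": 1.0, "xyz": [0.0, 0.008, -0.241], "twist": 3.8},
    {"hand": 1.0, "xyz": [0.0, 0.008, -0.241], "twist": 3.8},
    {"hand": 1.0, "xyz": [0.0, 0.008, -0.241], "twist": 3.8}
  ]
}}

```text
time: 25.55
tool_pos: [0.4544, 0.2616, 0.0096]
eef_rot: [0.994, 0.108, -0.002, 0.003]
contact_force: [0.1, -0.1, 0.7]
finger_gap: 0.0855
```

```bash
python3 - <<'E'
from h import *
o=st(); info=optics.camera_info("wrist"); im=snap("wrist","w13")
c=im.copy()
drawmod(c,info,(.4547,.2615),12.5,z0=0,s=1,col=(0,200,200))
cv2.imwrite("pics/c13.png",c)
E
```

```text
t 25.55 tcp [0.4544 0.2616 0.0096] yaw 12.44 tilt -1.0 F [ 0.1 -0.1  0.7] gap 0.0855 j [-0.53  0.73 -0.16  2.19  0.43  0.26 -2.41]
```

View pics/c13.png

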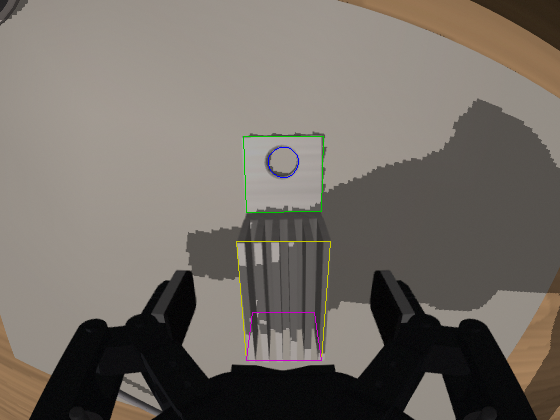

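Emit:
{"fn": "arm_command", "kwargs": {
  "increments": [
    {"hand": 0.3, "xyz": [0, 0, 0], "twist": 0},
    {"hand": 0.3, "xyz": [0, 0, 0], "twist": 0},
    {"hand": 0.3, "xyz": [0, 0, 0], "twist": 0},
    {"hand": 0.3, "xyz": [0, 0, 0], "twist": 0},
    {"hand": 0.3, "xyz": [0, 0, 0], "twist": 0},
    {"hand": 0.3, "xyz": [0, 0, 0], "twist": 0}
  ]
}}

```text
time: 26.2
tool_pos: [0.4549, 0.2616, 0.0105]
eef_rot: [0.994, 0.108, -0.001, 0.002]
contact_force: [-0.5, -2.0, 11.1]
finger_gap: 0.0353
```

```bash
python3 - <<'E'
from h import *
o=st()
E
```

```text
t 26.2 tcp [0.4549 0.2616 0.0105] yaw 12.41 tilt -1.0 F [-0.5 -2.  11.1] gap 0.0353 j [-0.53  0.72 -0.16  2.2   0.43  0.26 -2.41]
```

Emit:
{"fn": "arm_command", "kwargs": {
  "increments": [
    {"hand": 0.3, "xyz": [0, 0, 0.03], "twist": 0},
    {"hand": 0.3, "xyz": [0, 0, 0.08], "twist": 0},
    {"hand": 0.3, "xyz": [0, 0, 0.13], "twist": 0},
    {"hand": 0.3, "xyz": [0.01, -0.04, 0.15], "twist": 0},
    {"hand": 0.3, "xyz": [0.0827, -0.4863, 0.15], "twist": -3.9},
    {"hand": 0.3, "xyz": [0.0827, -0.4863, 0.15], "twist": -3.9},
    {"hand": 0.3, "xyz": [0.0827, -0.4863, 0.15], "twist": -3.9},
    {"hand": 0.3, "xyz": [0.0827, -0.4863, 0.15], "twist": -3.9},
    {"hand": 0.3, "xyz": [0.0827, -0.4863, 0.15], "twist": -3.9},
    {"hand": 0.3, "xyz": [0.0827, -0.4863, 0.15], "twist": -3.9},
    {"hand": 0.3, "xyz": [0.0827, -0.4863, 0.15], "twist": -3.9},
    {"hand": 0.3, "xyz": [0.0827, -0.4863, 0.15], "twist": -3.9},
    {"hand": 0.3, "xyz": [0.0827, -0.4863, 0.15], "twist": -3.9},
    {"hand": 0.3, "xyz": [0.0827, -0.4863, 0.15], "twist": -3.9},
    {"hand": 0.3, "xyz": [0.0827, -0.4863, 0.15], "twist": -3.9},
    {"hand": 0.3, "xyz": [0.0827, -0.4863, 0.15], "twist": -3.9},
    {"hand": 0.3, "xyz": [0.0827, -0.4863, 0.15], "twist": -3.9},
    {"hand": 0.3, "xyz": [0.0827, -0.4863, 0.15], "twist": -3.9},
    {"hand": 0.3, "xyz": [0.0827, -0.4863, 0.15], "twist": -3.9}
  ]
}}

```text
time: 28.1
tool_pos: [0.5373, -0.2238, 0.1596]
eef_rot: [0.997, 0.075, -0.002, 0.002]
contact_force: [0.1, -0.2, -2.3]
finger_gap: 0.0354
```

```bash
python3 - <<'E'
from h import *
o=st(); info=optics.camera_info("wrist"); im=snap("wrist","w14")
off=np.array([120,80])
c=cv2.resize(im[80:380,120:470],None,fx=2,fy=2,interpolation=cv2.INTER_NEAREST)
drawsled(c,info,np.array([.582,-.1422]),off=off)
drawmod(c,info,o["tool_pos"][:2],8.5,z0=o["tool_pos"][2]-.0105,off=off,s=2,col=(0,200,200))
cv2.imwrite("pics/c14.png",c)
E
```

```text
t 28.1 tcp [ 0.5373 -0.2238  0.1596] yaw 8.6 tilt -1.0 F [ 0.1 -0.2 -2.3] gap 0.0354 j [ 0.54  0.54 -0.36  1.98  0.31  0.67 -1.43]
```

View pics/c14.png

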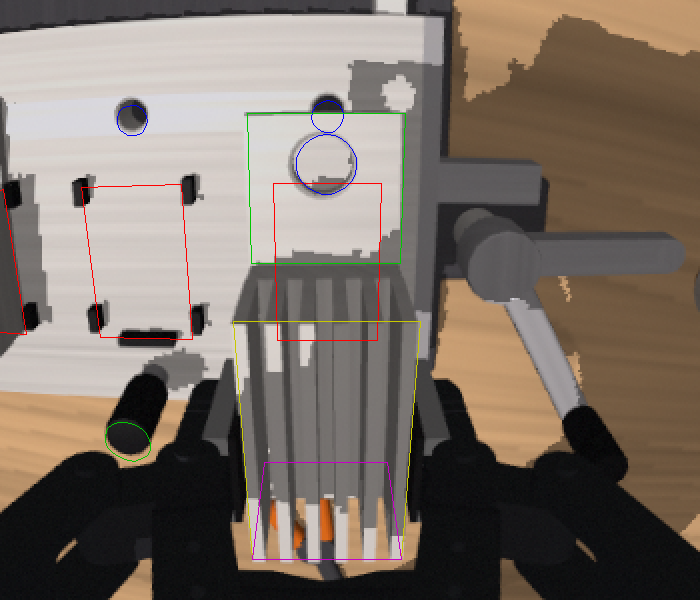

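Emit:
{"fn": "arm_command", "kwargs": {
  "increments": [
    {"hand": 0.3, "xyz": [0.0014, -0.0008, -0.03], "twist": 0},
    {"hand": 0.3, "xyz": [0.0014, -0.0008, -0.055], "twist": 0},
    {"hand": 0.3, "xyz": [0.0014, -0.0008, -0.07], "twist": 0},
    {"hand": 0.3, "xyz": [0.0014, -0.0008, -0.077], "twist": 0},
    {"hand": 0.3, "xyz": [0.0014, -0.0008, -0.077], "twist": 0}
  ]
}}

```text
time: 28.65
tool_pos: [0.5383, -0.2252, 0.0818]
eef_rot: [0.997, 0.074, -0.003, 0.002]
contact_force: [-0.1, 0.6, -2.1]
finger_gap: 0.0351
```

```bash
python3 - <<'E'
from h import *
o=st(); info=optics.camera_info("wrist"); im=snap("wrist","w15")
off=np.array([120,80])
c=cv2.resize(im[80:380,120:470],None,fx=2,fy=2,interpolation=cv2.INTER_NEAREST)
drawsled(c,info,np.array([.582,-.1422]),off=off)
drawmod(c,info,o["tool_pos"][:2],8.5,z0=o["tool_pos"][2]-.0105,off=off,s=2,col=(0,200,200))
cv2.imwrite("pics/c15.png",c)
E
```

```text
t 28.65 tcp [ 0.5383 -0.2252  0.0818] yaw 8.53 tilt -1.0 F [-0.1  0.6 -2.1] gap 0.0351 j [ 0.5   0.65 -0.3   2.03  0.38  0.52 -1.5 ]
```

View pics/c15.png

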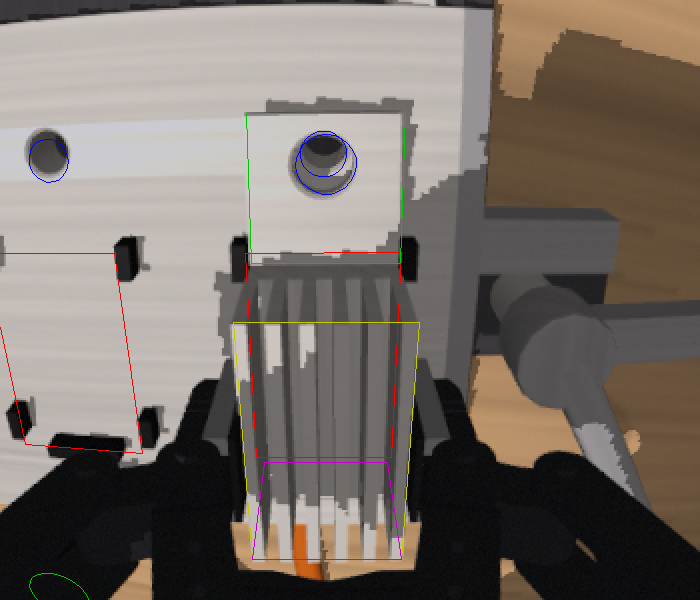

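Emit:
{"fn": "arm_command", "kwargs": {
  "increments": [
    {"hand": 0.3, "xyz": [0, 0, -0.004], "twist": 0},
    {"hand": 0.3, "xyz": [0, 0, -0.008], "twist": 0},
    {"hand": 0.3, "xyz": [0, 0, -0.011], "twist": 0},
    {"hand": 0.3, "xyz": [0, 0, -0.0125], "twist": 0},
    {"hand": 0.3, "xyz": [0, 0, -0.0125], "twist": 0}
  ]
}}

```text
time: 29.2
tool_pos: [0.5389, -0.2257, 0.0705]
eef_rot: [0.997, 0.074, -0.002, 0.003]
contact_force: [-0.8, -0.3, 3.2]
finger_gap: 0.0354
```

```bash
python3 - <<'E'
from h import *
o=st()
E
```

```text
t 29.2 tcp [ 0.5389 -0.2257  0.0705] yaw 8.5 tilt -1.0 F [-0.8 -0.3  3.2] gap 0.0354 j [ 0.49  0.67 -0.28  2.04  0.39  0.49 -1.51]
```

Touching the deck at the expected height. Releasing and lifting.

Emit:
{"fn": "arm_command", "kwargs": {
  "increments": [
    {"hand": 0.56, "xyz": [0, 0, 0], "twist": 0},
    {"hand": 0.56, "xyz": [0, 0, 0], "twist": 0},
    {"hand": 0.56, "xyz": [0, 0, 0], "twist": 0},
    {"hand": 0.56, "xyz": [0, 0, 0.03], "twist": 0},
    {"hand": 0.56, "xyz": [0, 0, 0.08], "twist": 0},
    {"hand": 0.56, "xyz": [0, 0, 0.13], "twist": 0},
    {"hand": 0.56, "xyz": [0, 0.05, 0.17], "twist": 0},
    {"hand": 0.56, "xyz": [0, 0.08, 0.18], "twist": 0},
    {"hand": 0.56, "xyz": [0, 0.08, 0.18], "twist": 0}
  ]
}}

```text
time: 30.1
tool_pos: [0.5402, -0.1399, 0.2534]
eef_rot: [0.997, 0.077, 0.001, 0.002]
contact_force: [0.5, -0.6, 0.6]
finger_gap: 0.0479
```

```bash
python3 - <<'E'
from h import *
o=st(); info=optics.camera_info("wrist"); im=snap("wrist","w16")
find("wrist",["eye1","module1","socket1"])
off=np.array([120,20])
c=cv2.resize(im[20:300,120:470],None,fx=2,fy=2,interpolation=cv2.INTER_NEAREST)
drawsled(c,info,np.array([.582,-.1422]),off=off)
cv2.imwrite("pics/c16.png",c)
E
```

```text
t 30.1 tcp [ 0.5402 -0.1399  0.2534] yaw 8.88 tilt -1.0 F [ 0.5 -0.6  0.6] gap 0.0479 j [ 0.47  0.4  -0.43  1.94  0.23  0.84 -1.5 ]
wrist call eye1 0.64 [ 0.5722 -0.068   0.0697] 
wrist call eye1 0.58 [ 0.5932 -0.2223  0.069 ] 
wrist call module1 0.86 [ 0.5363 -0.2327  0.0603] 
wrist call module1 0.55 [ 0.5119 -0.0833  0.0597] 
wrist call socket1 0.92 [ 0.5827 -0.1457  0.0571] 
wrist call socket1 0.83 [ 0.595  -0.2186  0.0598] 
wrist call socket1 0.75 [ 0.5745 -0.0702  0.0581] 
wrist call socket1 0.75 [ 0.3628 -0.2375 -0.0014]
```

View pics/c16.png

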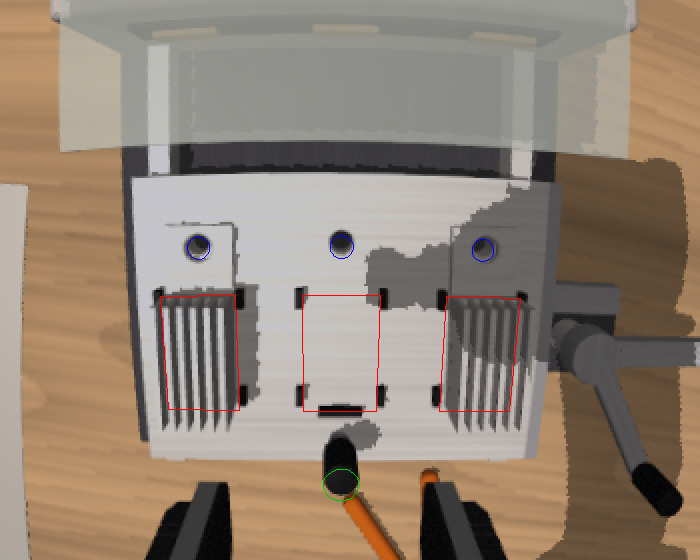

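Emit:
{"fn": "arm_command", "kwargs": {
  "increments": [
    {"hand": 0.56, "xyz": [0.0, 0.2, 0.0], "twist": 0},
    {"hand": 0.56, "xyz": [0.0, 0.2, 0.0], "twist": 0},
    {"hand": 0.56, "xyz": [0.0, 0.2, 0.0], "twist": 0},
    {"hand": 0.56, "xyz": [0.0, 0.2, 0.0], "twist": 0},
    {"hand": 0.56, "xyz": [0.1, 0.277, -0.03], "twist": 0},
    {"hand": 0.56, "xyz": [0.1, 0.277, -0.03], "twist": 0},
    {"hand": 0.56, "xyz": [0.1, 0.277, -0.03], "twist": 0},
    {"hand": 0.56, "xyz": [0.1, 0.277, -0.03], "twist": 0},
    {"hand": 0.56, "xyz": [0.1, 0.277, -0.03], "twist": 0},
    {"hand": 0.56, "xyz": [0.1, 0.277, -0.03], "twist": 0},
    {"hand": 0.56, "xyz": [0.1, 0.277, -0.03], "twist": 0}
  ]
}}

```text
time: 31.4
tool_pos: [0.6381, 0.1298, 0.2202]
eef_rot: [0.997, 0.073, -0.002, 0.003]
contact_force: [1.0, -0.4, 0.2]
finger_gap: 0.0478
```

```bash
cat >> h.py <<'E'
def drawcirc(im,info,xy,z,r,s,off,col=(0,0,255),fish=True):
    t=np.linspace(0,2*np.pi,32)
    cv2.polylines(im,[np.int32([np.round((proj([xy[0]+r*np.cos(a),xy[1]+r*np.sin(a),z],info,fish)-off+.5)*s) for a in t])],True,col,1)
E
python3 - <<'E'
from h import *
o=st(); info=optics.camera_info("wrist"); im=snap("wrist","w17")
T=np.array(info["camera_from_world"]); print("cam",-T[:3,:3].T@T[:3,3])
find("wrist",["pin1"])
off=np.array([120,50])
c=cv2.resize(im[50:350,120:470],None,fx=2,fy=2,interpolation=cv2.INTER_NEAREST)
for p in((.6393,.2475),(.6405,.1925),(.641,.137)):
    drawcirc(c,info,p,.09,.01,2,off); drawcirc(c,info,p,.05,.01,2,off,(0,255,0))
cv2.imwrite("pics/c17.png",c)
E
```

```text
t 31.4 tcp [0.6381 0.1298 0.2202] yaw 8.4 tilt -1.0 F [ 1.  -0.4  0.2] gap 0.0478 j [-0.01  0.55 -0.43  1.77  0.29  0.89 -1.99]
cam [0.721352   0.14270764 0.36313247]
wrist call pin1 0.86 [0.6405 0.2435 0.0039] 
wrist call pin1 0.84 [0.6417 0.2014 0.005 ] 
wrist call pin1 0.68 [0.6397 0.1364 0.0027]
```

View pics/c17.png

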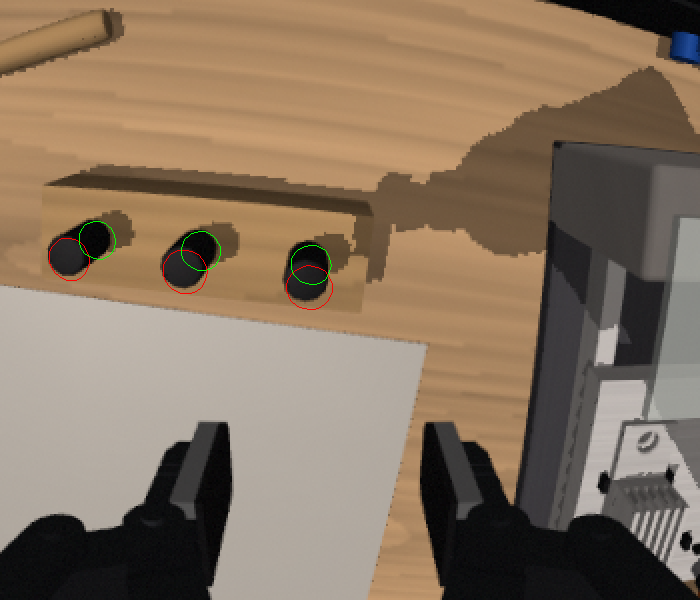

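Emit:
{"fn": "arm_command", "kwargs": {
  "increments": [
    {"hand": 0.5, "xyz": [0.004, 0.008, -0.03], "twist": 0},
    {"hand": 0.5, "xyz": [0.004, 0.008, -0.08], "twist": 0},
    {"hand": 0.5, "xyz": [0.004, 0.008, -0.12], "twist": 0},
    {"hand": 0.5, "xyz": [0.004, 0.008, -0.15], "twist": 0},
    {"hand": 0.5, "xyz": [0.004, 0.008, -0.161], "twist": 0},
    {"hand": 0.5, "xyz": [0.004, 0.008, -0.161], "twist": 0}
  ]
}}

```text
time: 32.1
tool_pos: [0.6419, 0.139, 0.0581]
eef_rot: [0.997, 0.074, -0.003, 0.003]
contact_force: [-0.2, 0.5, 0.4]
finger_gap: 0.0429
```

```bash
python3 - <<'E'
from h import *
o=st(); info=optics.camera_info("wrist"); im=snap("wrist","w18")
off=np.array([120,100])
c=cv2.resize(im[100:400,120:470],None,fx=2,fy=2,interpolation=cv2.INTER_NEAREST)
for p in((.6393,.2475),(.6405,.1925),(.642,.138)):
    drawcirc(c,info,p,.09,.01,2,off); drawcirc(c,info,p,.05,.01,2,off,(0,255,0))
cv2.imwrite("pics/c18.png",c)
E
```

```text
t 32.1 tcp [0.6419 0.139  0.0581] yaw 8.49 tilt -1.0 F [-0.2  0.5  0.4] gap 0.0429 j [-0.09  0.75 -0.33  1.86  0.41  0.6  -2.1 ]
```

View pics/c18.png

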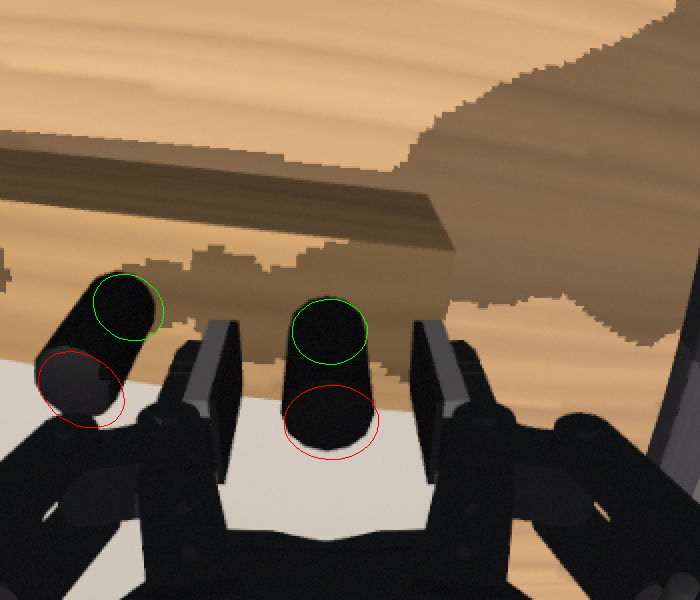

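Emit:
{"fn": "arm_command", "kwargs": {
  "increments": [
    {"hand": 0.0, "xyz": [0.0, -0.001, 0], "twist": 0},
    {"hand": 0.0, "xyz": [0.0, -0.001, 0], "twist": 0},
    {"hand": 0.0, "xyz": [0.0, -0.001, 0], "twist": 0},
    {"hand": 0.0, "xyz": [0.0, -0.001, 0], "twist": 0},
    {"hand": 0.0, "xyz": [0.0, -0.001, 0], "twist": 0},
    {"hand": 0.0, "xyz": [0.0, -0.001, 0], "twist": 0}
  ],
  "newtons": 60
}}

```text
time: 32.75
tool_pos: [0.6437, 0.1384, 0.0611]
eef_rot: [0.997, 0.074, -0.0, 0.002]
contact_force: [-1.2, -0.2, 7.3]
finger_gap: 0.018
```

```bash
python3 - <<'E'
from h import *
o=st()
E
```

```text
t 32.75 tcp [0.6437 0.1384 0.0611] yaw 8.48 tilt -1.0 F [-1.2 -0.2  7.3] gap 0.018 j [-0.09  0.75 -0.33  1.86  0.41  0.6  -2.1 ]
```

Emit:
{"fn": "arm_command", "kwargs": {
  "increments": [
    {"hand": 0.0, "xyz": [0, 0, 0.03], "twist": 0},
    {"hand": 0.0, "xyz": [0, 0, 0.07], "twist": 0},
    {"hand": 0.0, "xyz": [0, 0, 0.12], "twist": 0},
    {"hand": 0.0, "xyz": [-0.04, -0.02, 0.14], "twist": 0},
    {"hand": 0.0, "xyz": [-0.0725, -0.05, 0.14], "twist": 0},
    {"hand": 0.0, "xyz": [-0.0725, -0.1, 0.14], "twist": 0},
    {"hand": 0.0, "xyz": [-0.0725, -0.15, 0.14], "twist": 0},
    {"hand": 0.0, "xyz": [-0.0725, -0.19, 0.13], "twist": 0},
    {"hand": 0.0, "xyz": [-0.0725, -0.2064, 0.11], "twist": 0},
    {"hand": 0.0, "xyz": [-0.0725, -0.2064, 0.09], "twist": 0},
    {"hand": 0.0, "xyz": [-0.0725, -0.2064, 0.08], "twist": 0},
    {"hand": 0.0, "xyz": [-0.0725, -0.2064, 0.08], "twist": 0}
  ]
}}

```text
time: 33.95
tool_pos: [0.5696, -0.0676, 0.1385]
eef_rot: [0.997, 0.074, -0.003, 0.002]
contact_force: [0.7, -0.3, 0.1]
finger_gap: 0.0183
```

```bash
python3 - <<'E'
from h import *
o=st(); info=optics.camera_info("wrist"); im=snap("wrist","w19")
off=np.array([120,100])
c=cv2.resize(im[100:400,120:470],None,fx=2,fy=2,interpolation=cv2.INTER_NEAREST)
drawsled(c,info,np.array([.5825,-.142]),off=off)
t=o["tool_pos"]; 
for dz,r in((-.057,.002),(-.05,.0045),(-.011,.01),(.029,.01)): drawcirc(c,info,t[:2],t[2]+dz,r,2,off,(0,200,200))
drawmod(c,info,(.516,-.0765),8.5,z0=.06,off=off,s=2)
cv2.imwrite("pics/c19.png",c)
snap("scene","s19");
E
```

```text
t 33.95 tcp [ 0.5696 -0.0676  0.1385] yaw 8.53 tilt -1.0 F [ 0.7 -0.3  0.1] gap 0.0183 j [ 0.29  0.57 -0.39  2.01  0.36  0.63 -1.77]
```

View pics/c19.png

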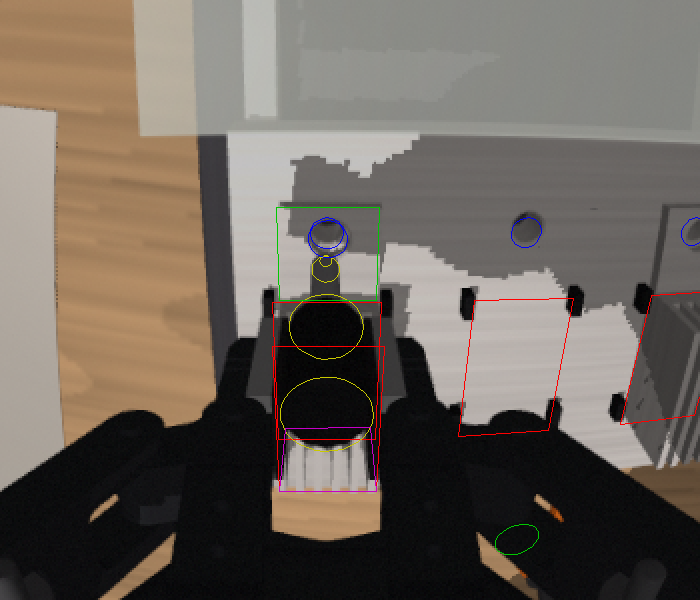

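Emit:
{"fn": "arm_command", "kwargs": {
  "increments": [
    {"hand": 0.0, "xyz": [0.0008, -0.0004, -0.005], "twist": 0},
    {"hand": 0.0, "xyz": [0.0008, -0.0004, -0.012], "twist": 0},
    {"hand": 0.0, "xyz": [0.0008, -0.0004, -0.017], "twist": 0},
    {"hand": 0.0, "xyz": [0.0008, -0.0004, -0.017], "twist": 0}
  ]
}}

```text
time: 34.45
tool_pos: [0.5704, -0.0683, 0.1212]
eef_rot: [0.997, 0.074, -0.003, 0.002]
contact_force: [-0.1, 0.6, -0.8]
finger_gap: 0.0187
```

```bash
python3 - <<'E'
from h import *
o=st(); info=optics.camera_info("wrist"); im=snap("wrist","w20")
off=np.array([180,100])
c=cv2.resize(im[120:320,200:370],None,fx=3,fy=3,interpolation=cv2.INTER_NEAREST)
cv2.imwrite("pics/c20.png",c)
E
```

```text
t 34.45 tcp [ 0.5704 -0.0683  0.1212] yaw 8.52 tilt -1.0 F [-0.1  0.6 -0.8] gap 0.0187 j [ 0.28  0.59 -0.38  2.02  0.38  0.6  -1.78]
```

View pics/c20.png

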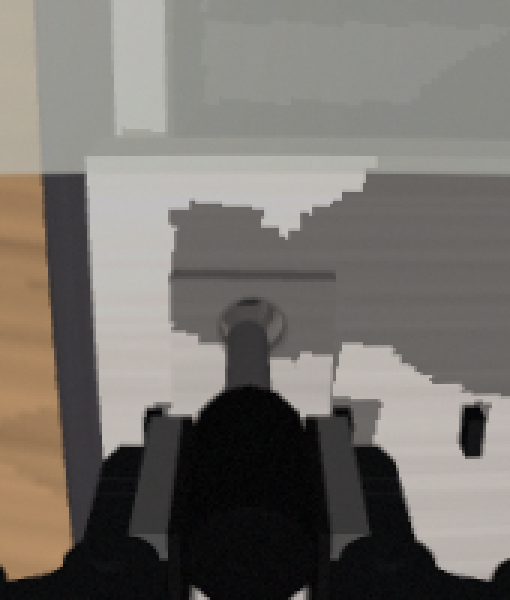

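Emit:
{"fn": "arm_command", "kwargs": {
  "increments": [
    {"hand": 0.0, "xyz": [0.0002, -0.0008, 0], "twist": 0},
    {"hand": 0.0, "xyz": [0.0002, -0.0008, -0.005], "twist": 0},
    {"hand": 0.0, "xyz": [0.0002, -0.0008, -0.01], "twist": 0},
    {"hand": 0.0, "xyz": [0.0002, -0.0008, -0.014], "twist": 0},
    {"hand": 0.0, "xyz": [0.0002, -0.0008, -0.014], "twist": 0}
  ]
}}

```text
time: 35.0
tool_pos: [0.5714, -0.0689, 0.1074]
eef_rot: [0.997, 0.074, -0.002, 0.002]
contact_force: [2.2, 1.0, -1.4]
finger_gap: 0.0183
```

```bash
python3 - <<'E'
from h import *
o=st()
E
```

```text
t 35.0 tcp [ 0.5714 -0.0689  0.1074] yaw 8.52 tilt -1.0 F [ 2.2  1.  -1.4] gap 0.0183 j [ 0.27  0.61 -0.36  2.03  0.4   0.57 -1.8 ]
```

Tip is below the deck with low force. I'll continue to seated (TCP ≈ 0.077).

Emit:
{"fn": "arm_command", "kwargs": {
  "increments": [
    {"hand": 0.0, "xyz": [0.0004, 0, -0.008], "twist": 0},
    {"hand": 0.0, "xyz": [0.0004, 0, -0.016], "twist": 0},
    {"hand": 0.0, "xyz": [0.0004, 0, -0.022], "twist": 0},
    {"hand": 0.0, "xyz": [0.0004, 0, -0.027], "twist": 0},
    {"hand": 0.0, "xyz": [0.0004, 0, -0.03], "twist": 0},
    {"hand": 0.0, "xyz": [0.0004, 0, -0.031], "twist": 0}
  ]
}}

```text
time: 35.6
tool_pos: [0.5717, -0.0689, 0.0769]
eef_rot: [0.997, 0.074, -0.002, 0.002]
contact_force: [0.6, 2.2, 10.2]
finger_gap: 0.0182
```

```bash
python3 - <<'E'
from h import *
o=st(); snap("wrist","w21")
E
```

```text
t 35.6 tcp [ 0.5717 -0.0689  0.0769] yaw 8.52 tilt -1.0 F [ 0.6  2.2 10.2] gap 0.0182 j [ 0.24  0.66 -0.33  2.05  0.43  0.51 -1.83]
```

View pics/w21.png

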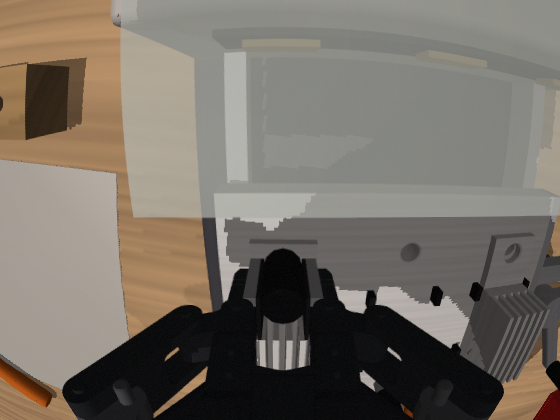

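Emit:
{"fn": "arm_command", "kwargs": {
  "increments": [
    {"hand": 0.0, "xyz": [0, 0, -0.001], "twist": 0},
    {"hand": 0.5, "xyz": [0, 0, 0], "twist": 0},
    {"hand": 0.5, "xyz": [0, 0, 0], "twist": 0},
    {"hand": 0.5, "xyz": [0, 0, 0], "twist": 0},
    {"hand": 0.5, "xyz": [0, 0, 0.02], "twist": 0},
    {"hand": 0.5, "xyz": [0, 0, 0.06], "twist": 0},
    {"hand": 0.5, "xyz": [0, 0, 0.1], "twist": 0},
    {"hand": 0.5, "xyz": [-0.02, 0.02, 0.14], "twist": 0},
    {"hand": 0.5, "xyz": [-0.02, 0.02, 0.14], "twist": 0}
  ]
}}

```text
time: 36.55
tool_pos: [0.5516, -0.047, 0.2215]
eef_rot: [0.997, 0.075, 0.001, 0.002]
contact_force: [0.3, -0.6, -0.6]
finger_gap: 0.0428
```

```bash
python3 - <<'E'
from h import *
o=st(); snap("wrist","w22")
E
```

```text
t 36.55 tcp [ 0.5516 -0.047   0.2215] yaw 8.62 tilt -1.0 F [ 0.3 -0.6 -0.6] gap 0.0428 j [ 0.31  0.44 -0.46  1.99  0.28  0.78 -1.73]
```

View pics/w22.png

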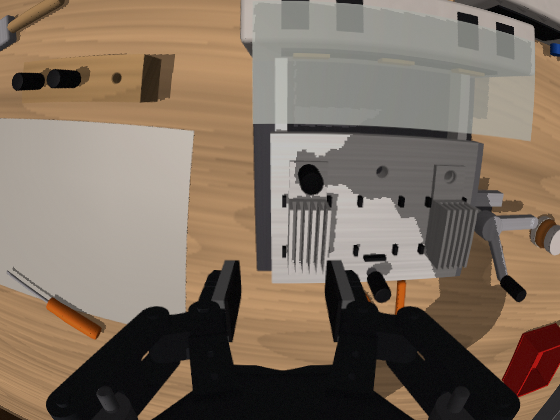

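Emit:
{"fn": "arm_command", "kwargs": {
  "increments": [
    {"hand": 0.5, "xyz": [0.0, 0.1, 0.0], "twist": 0},
    {"hand": 0.5, "xyz": [0.0, 0.1, 0.0], "twist": 0},
    {"hand": 0.5, "xyz": [0.09, 0.24, -0.06], "twist": 0},
    {"hand": 0.5, "xyz": [0.09, 0.24, -0.06], "twist": 0},
    {"hand": 0.5, "xyz": [0.09, 0.24, -0.06], "twist": 0},
    {"hand": 0.5, "xyz": [0.09, 0.24, -0.06], "twist": 0},
    {"hand": 0.5, "xyz": [0.09, 0.24, -0.06], "twist": 0},
    {"hand": 0.5, "xyz": [0.09, 0.24, -0.06], "twist": 0},
    {"hand": 0.5, "xyz": [0.09, 0.24, -0.06], "twist": 0}
  ]
}}

```text
time: 37.5
tool_pos: [0.641, 0.1889, 0.1564]
eef_rot: [0.997, 0.073, -0.003, 0.003]
contact_force: [0.2, -0.3, -0.5]
finger_gap: 0.0425
```

```bash
python3 - <<'E'
from h import *
o=st(); info=optics.camera_info("wrist"); im=snap("wrist","w23")
off=np.array([120,80])
c=cv2.resize(im[80:380,120:470],None,fx=2,fy=2,interpolation=cv2.INTER_NEAREST)
for p in((.6395,.2475),(.642,.193)):
    drawcirc(c,info,p,.09,.01,2,off); drawcirc(c,info,p,.05,.01,2,off,(0,255,0))
cv2.imwrite("pics/c23.png",c)
E
```

```text
t 37.5 tcp [0.641  0.1889 0.1564] yaw 8.42 tilt -1.0 F [ 0.2 -0.3 -0.5] gap 0.0425 j [-0.11  0.64 -0.41  1.78  0.35  0.8  -2.12]
```

View pics/c23.png

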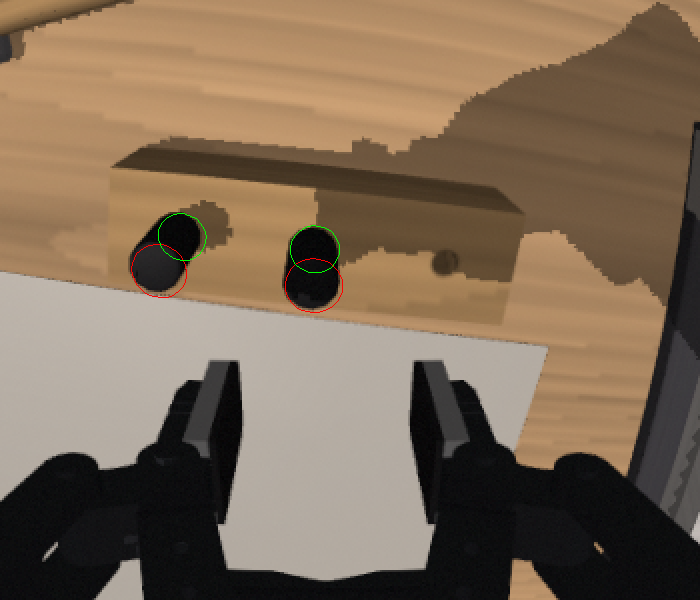

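Emit:
{"fn": "arm_command", "kwargs": {
  "increments": [
    {"hand": 0.5, "xyz": [0.001, 0.0045, -0.03], "twist": 0},
    {"hand": 0.5, "xyz": [0.001, 0.0045, -0.07], "twist": 0},
    {"hand": 0.5, "xyz": [0.001, 0.0045, -0.09], "twist": 0},
    {"hand": 0.5, "xyz": [0.001, 0.0045, -0.098], "twist": 0},
    {"hand": 0.5, "xyz": [0.001, 0.0045, -0.098], "twist": 0},
    {"hand": 0.0, "xyz": [0.001, 0.0045, -0.098], "twist": 0},
    {"hand": 0.0, "xyz": [0.001, 0.0045, -0.098], "twist": 0},
    {"hand": 0.0, "xyz": [0.001, 0.0045, -0.098], "twist": 0},
    {"hand": 0.0, "xyz": [0.001, 0.0045, -0.098], "twist": 0},
    {"hand": 0.0, "xyz": [0.001, 0.0045, -0.098], "twist": 0},
    {"hand": 0.0, "xyz": [0.001, 0.0045, -0.098], "twist": 0}
  ],
  "newtons": 60
}}

```text
time: 38.65
tool_pos: [0.6433, 0.1953, 0.0607]
eef_rot: [0.997, 0.074, -0.001, 0.002]
contact_force: [-1.8, -1.2, 6.5]
finger_gap: 0.0184
```

```bash
python3 - <<'E'
from h import *
o=st()
E
```

```text
t 38.65 tcp [0.6433 0.1953 0.0607] yaw 8.48 tilt -1.0 F [-1.8 -1.2  6.5] gap 0.0184 j [-0.16  0.76 -0.35  1.83  0.42  0.63 -2.19]
```

Emit:
{"fn": "arm_command", "kwargs": {
  "increments": [
    {"hand": 0.0, "xyz": [0, 0, 0.03], "twist": 0},
    {"hand": 0.0, "xyz": [0, 0, 0.07], "twist": 0},
    {"hand": 0.0, "xyz": [0, 0, 0.12], "twist": 0},
    {"hand": 0.0, "xyz": [-0.04, -0.02, 0.14], "twist": 0},
    {"hand": 0.0, "xyz": [-0.08, -0.05, 0.14], "twist": 0},
    {"hand": 0.0, "xyz": [-0.085, -0.1, 0.14], "twist": 0},
    {"hand": 0.0, "xyz": [-0.085, -0.15, 0.14], "twist": 0},
    {"hand": 0.0, "xyz": [-0.085, -0.2, 0.14], "twist": 0},
    {"hand": 0.0, "xyz": [-0.085, -0.25, 0.14], "twist": 0},
    {"hand": 0.0, "xyz": [-0.085, -0.3, 0.14], "twist": 0},
    {"hand": 0.0, "xyz": [-0.07, -0.35, 0.14], "twist": 0},
    {"hand": 0.0, "xyz": [-0.05, -0.4, 0.13], "twist": 0},
    {"hand": 0.0, "xyz": [-0.05, -0.412, 0.1], "twist": 0},
    {"hand": 0.0, "xyz": [-0.05, -0.412, 0.08], "twist": 0},
    {"hand": 0.0, "xyz": [-0.05, -0.412, 0.08], "twist": 0},
    {"hand": 0.0, "xyz": [-0.05, -0.412, 0.08], "twist": 0}
  ]
}}

```text
time: 40.25
tool_pos: [0.5927, -0.2161, 0.1396]
eef_rot: [0.997, 0.075, -0.002, 0.002]
contact_force: [0.9, 0.2, 0.2]
finger_gap: 0.0183
```

```bash
python3 - <<'E'
from h import *
o=st(); info=optics.camera_info("wrist"); im=snap("wrist","w24")
off=np.array([120,100])
c=cv2.resize(im[100:400,120:470],None,fx=2,fy=2,interpolation=cv2.INTER_NEAREST)
drawsled(c,info,np.array([.5825,-.142]),off=off)
t=o["tool_pos"]; 
for dz,r in((-.057,.002),(-.05,.0045),(-.011,.01),(.029,.01)): drawcirc(c,info,t[:2],t[2]+dz,r,2,off,(0,200,200))
cv2.imwrite("pics/c24.png",c)
E
```

```text
t 40.25 tcp [ 0.5927 -0.2161  0.1396] yaw 8.55 tilt -1.0 F [0.9 0.2 0.2] gap 0.0183 j [ 0.52  0.62 -0.4   1.88  0.37  0.71 -1.52]
```

View pics/c24.png

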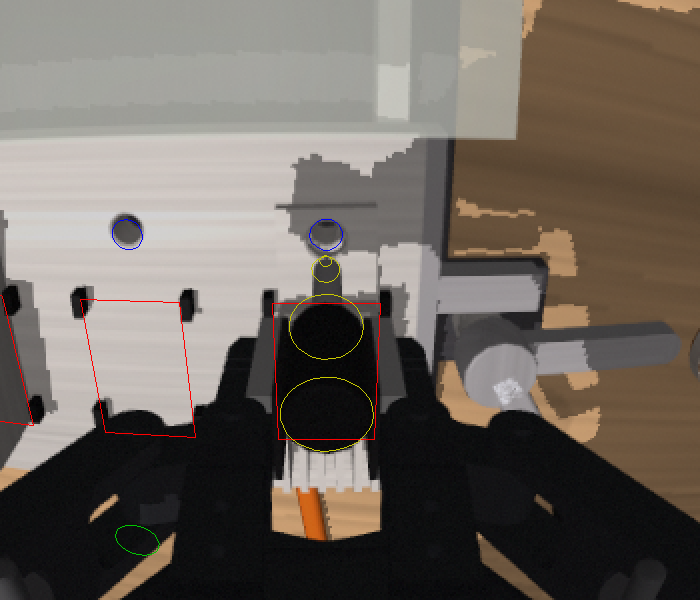

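Emit:
{"fn": "arm_command", "kwargs": {
  "increments": [
    {"hand": 0.0, "xyz": [0.0008, -0.0007, -0.005], "twist": 0},
    {"hand": 0.0, "xyz": [0.0008, -0.0007, -0.012], "twist": 0},
    {"hand": 0.0, "xyz": [0.0008, -0.0007, -0.018], "twist": 0},
    {"hand": 0.0, "xyz": [0.0008, -0.0007, -0.018], "twist": 0}
  ]
}}

```text
time: 40.7
tool_pos: [0.5927, -0.2171, 0.1201]
eef_rot: [0.997, 0.074, -0.003, 0.002]
contact_force: [-0.3, 0.2, -0.8]
finger_gap: 0.0185
```

```bash
python3 - <<'E'
from h import *
o=st(); im=snap("wrist","w25")
c=cv2.resize(im[120:320,200:370],None,fx=3,fy=3,interpolation=cv2.INTER_NEAREST)
cv2.imwrite("pics/c25.png",c)
E
```

```text
t 40.7 tcp [ 0.5927 -0.2171  0.1201] yaw 8.52 tilt -1.0 F [-0.3  0.2 -0.8] gap 0.0185 j [ 0.51  0.65 -0.39  1.89  0.38  0.68 -1.53]
```

View pics/c25.png

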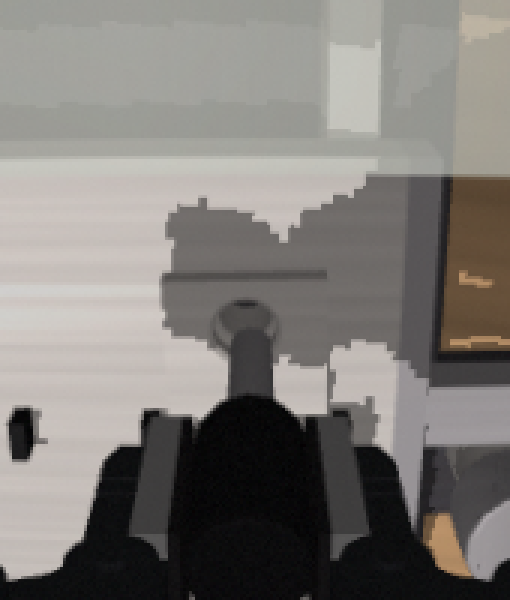

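Emit:
{"fn": "arm_command", "kwargs": {
  "increments": [
    {"hand": 0.0, "xyz": [0.0015, 0.0012, 0], "twist": 0},
    {"hand": 0.0, "xyz": [0.0015, 0.0012, -0.005], "twist": 0},
    {"hand": 0.0, "xyz": [0.0015, 0.0012, -0.01], "twist": 0},
    {"hand": 0.0, "xyz": [0.0015, 0.0012, -0.014], "twist": 0},
    {"hand": 0.0, "xyz": [0.0015, 0.0012, -0.014], "twist": 0}
  ]
}}

```text
time: 41.25
tool_pos: [0.5949, -0.216, 0.1063]
eef_rot: [0.997, 0.074, -0.002, 0.002]
contact_force: [1.4, -0.2, -1.9]
finger_gap: 0.018
```

```bash
python3 - <<'E'
from h import *
o=st()
E
```

```text
t 41.25 tcp [ 0.5949 -0.216   0.1063] yaw 8.51 tilt -1.0 F [ 1.4 -0.2 -1.9] gap 0.018 j [ 0.5   0.67 -0.38  1.9   0.4   0.65 -1.54]
```

Emit:
{"fn": "arm_command", "kwargs": {
  "increments": [
    {"hand": 0.0, "xyz": [0, 0, -0.008], "twist": 0},
    {"hand": 0.0, "xyz": [0, 0, -0.016], "twist": 0},
    {"hand": 0.0, "xyz": [0, 0, -0.022], "twist": 0},
    {"hand": 0.0, "xyz": [0, 0, -0.026], "twist": 0},
    {"hand": 0.0, "xyz": [0, 0, -0.029], "twist": 0},
    {"hand": 0.0, "xyz": [0, 0, -0.031], "twist": 0}
  ]
}}

```text
time: 41.85
tool_pos: [0.5952, -0.2162, 0.0764]
eef_rot: [0.997, 0.074, -0.002, 0.002]
contact_force: [-3.6, 1.6, 23.5]
finger_gap: 0.0184
```

```bash
python3 - <<'E'
from h import *
o=st()
E
```

```text
t 41.85 tcp [ 0.5952 -0.2162  0.0764] yaw 8.5 tilt -1.0 F [-3.6  1.6 23.5] gap 0.0184 j [ 0.49  0.71 -0.35  1.91  0.42  0.6  -1.57]
```

Seated at the expected height with a firm contact. Next: release, rise and check the sled.

Emit:
{"fn": "arm_command", "kwargs": {
  "increments": [
    {"hand": 0.0, "xyz": [0, 0, 0.001], "twist": 0},
    {"hand": 0.5, "xyz": [0, 0, 0.001], "twist": 0},
    {"hand": 0.5, "xyz": [0, 0, 0.001], "twist": 0},
    {"hand": 0.5, "xyz": [0, 0, 0.001], "twist": 0},
    {"hand": 0.5, "xyz": [0, 0, 0.02], "twist": 0},
    {"hand": 0.5, "xyz": [0, 0, 0.06], "twist": 0},
    {"hand": 0.5, "xyz": [0, 0, 0.1], "twist": 0},
    {"hand": 0.5, "xyz": [-0.06, 0.05, 0.14], "twist": 0},
    {"hand": 0.5, "xyz": [-0.12, 0.06, 0.16], "twist": 0},
    {"hand": 0.5, "xyz": [-0.12, 0.06, 0.16], "twist": 0}
  ]
}}

```text
time: 42.85
tool_pos: [0.473, -0.1553, 0.2365]
eef_rot: [0.997, 0.074, -0.002, 0.002]
contact_force: [0.7, 0.0, 0.8]
finger_gap: 0.0427
```

```bash
python3 - <<'E'
from h import *
o=st(); info=optics.camera_info("wrist"); im=snap("wrist","w26"); snap("scene","s26"); snap("top","t26")
find("wrist",["sled_grip","pin1","module1"]); find("scene",["pin1","module1"])
s=cv2.imread("pics/s26.png"); cv2.imwrite("pics/c26.png",cv2.resize(s[150:290,120:480],None,fx=2.2,fy=2.2,interpolation=cv2.INTER_CUBIC))
E
```

```text
t 42.85 tcp [ 0.473  -0.1553  0.2365] yaw 8.53 tilt -1.0 F [0.7 0.  0.8] gap 0.0427 j [ 0.58  0.36 -0.5   2.08  0.25  0.76 -1.5 ]
wrist call sled_grip 0.64 [ 0.4717 -0.1582  0.0919] 
wrist call pin1 0.9 [ 0.5916 -0.2133  0.0215] 
wrist call pin1 0.79 [ 0.5702 -0.0698  0.0219] 
wrist call module1 0.95 [ 0.5135 -0.078   0.059 ] 
wrist call module1 0.75 [ 0.536  -0.2308  0.0631] 
wrist call module1 0.45 [ 0.3642 -0.2354  0.0018] 
wrist call module1 0.43 [ 0.5752 -0.0709  0.0588] 
scene call pin1 0.56 [6.367e-01 2.493e-01 3.000e-04] 
scene call module1 0.55 [ 0.5399 -0.2225  0.0568] 
scene call module1 0.48 [ 0.5137 -0.0796  0.0595]
```

View pics/w26.png

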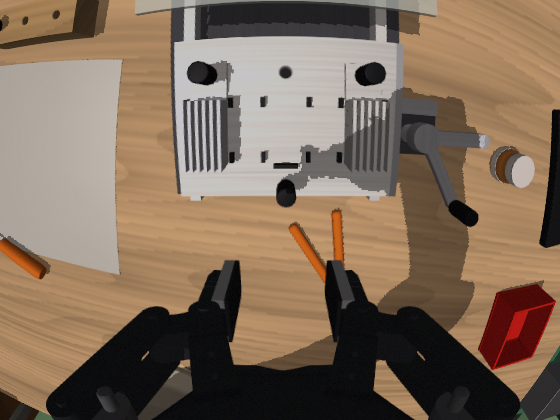

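View pics/c26.png

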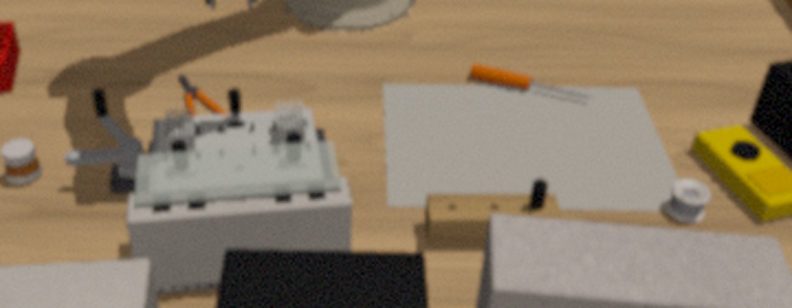

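View pics/t26.png

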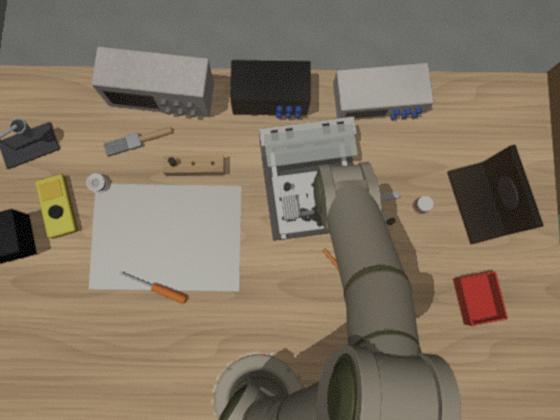

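Emit:
{"fn": "arm_command", "kwargs": {
  "increments": [
    {"hand": 0.55, "xyz": [-0.002, -0.004, -0.04], "twist": 0},
    {"hand": 0.55, "xyz": [-0.002, -0.004, -0.09], "twist": 0},
    {"hand": 0.55, "xyz": [-0.002, -0.004, -0.13], "twist": 0},
    {"hand": 0.55, "xyz": [-0.002, -0.004, -0.157], "twist": 0},
    {"hand": 0.55, "xyz": [-0.002, -0.004, -0.157], "twist": 0},
    {"hand": 0.0, "xyz": [-0.002, -0.004, -0.157], "twist": 0},
    {"hand": 0.0, "xyz": [-0.002, -0.004, -0.157], "twist": 0},
    {"hand": 0.0, "xyz": [-0.002, -0.004, -0.157], "twist": 0},
    {"hand": 0.0, "xyz": [-0.002, -0.004, -0.157], "twist": 0},
    {"hand": 0.0, "xyz": [-0.002, -0.004, -0.157], "twist": 0}
  ],
  "newtons": 50
}}

```text
time: 44.25
tool_pos: [0.4734, -0.1588, 0.0802]
eef_rot: [0.997, 0.075, -0.001, 0.002]
contact_force: [1.0, 6.5, -7.3]
finger_gap: 0.0162
```

```bash
python3 - <<'E'
from h import *
o=st()
E
```

```text
t 44.25 tcp [ 0.4734 -0.1588  0.0802] yaw 8.56 tilt -1.0 F [ 1.   6.5 -7.3] gap 0.0162 j [ 0.43  0.59 -0.32  2.22  0.48  0.39 -1.71]
```

Emit:
{"fn": "arm_command", "kwargs": {
  "increments": [
    {"hand": 0.0, "xyz": [0.006, 0.002, 0], "twist": 0},
    {"hand": 0.0, "xyz": [0.014, 0.003, 0], "twist": 0},
    {"hand": 0.0, "xyz": [0.022, 0.004, 0], "twist": 0},
    {"hand": 0.0, "xyz": [0.03, 0.006, 0], "twist": 0},
    {"hand": 0.0, "xyz": [0.038, 0.007, 0], "twist": 0},
    {"hand": 0.0, "xyz": [0.046, 0.008, 0], "twist": 0},
    {"hand": 0.0, "xyz": [0.054, 0.009, 0], "twist": 0},
    {"hand": 0.0, "xyz": [0.061, 0.01, 0], "twist": 0},
    {"hand": 0.0, "xyz": [0.067, 0.011, 0], "twist": 0},
    {"hand": 0.0, "xyz": [0.071, 0.0115, 0], "twist": 0},
    {"hand": 0.0, "xyz": [0.071, 0.0115, 0], "twist": 0}
  ]
}}

```text
time: 45.35
tool_pos: [0.5416, -0.1486, 0.0801]
eef_rot: [0.997, 0.074, -0.004, 0.003]
contact_force: [-12.8, 2.6, 15.6]
finger_gap: 0.0169
```

```bash
python3 - <<'E'
from h import *
o=st()
E
```

```text
t 45.35 tcp [ 0.5416 -0.1486  0.0801] yaw 8.49 tilt -1.0 F [-12.8   2.6  15.6] gap 0.0169 j [ 0.4   0.64 -0.34  2.08  0.45  0.5  -1.7 ]
```

Emit:
{"fn": "arm_command", "kwargs": {
  "increments": [
    {"hand": 0.0, "xyz": [0.002, 0.0003, 0], "twist": 0},
    {"hand": 0.0, "xyz": [0.003, 0.0005, 0], "twist": 0},
    {"hand": 0.0, "xyz": [0.003, 0.0005, 0], "twist": 0}
  ]
}}

```text
time: 45.65
tool_pos: [0.5416, -0.1486, 0.08]
eef_rot: [0.997, 0.074, -0.007, 0.003]
contact_force: [-20.7, 2.7, 21.7]
finger_gap: 0.0164
```

```bash
python3 - <<'E'
from h import *
o=st()
E
```

```text
t 45.65 tcp [ 0.5416 -0.1486  0.08  ] yaw 8.45 tilt -0.9999 F [-20.7   2.7  21.7] gap 0.0164 j [ 0.4   0.64 -0.34  2.07  0.45  0.51 -1.7 ]
```

Emit:
{"fn": "arm_command", "kwargs": {
  "increments": [
    {"hand": 0.55, "xyz": [-0.001, 0, 0], "twist": 0},
    {"hand": 0.55, "xyz": [-0.002, 0, 0], "twist": 0},
    {"hand": 0.55, "xyz": [-0.003, 0, 0], "twist": 0},
    {"hand": 0.55, "xyz": [-0.003, 0, 0.02], "twist": 0},
    {"hand": 0.55, "xyz": [-0.003, 0, 0.06], "twist": 0},
    {"hand": 0.55, "xyz": [-0.01, 0, 0.11], "twist": 0},
    {"hand": 0.55, "xyz": [-0.065, -0.199, 0.13], "twist": 73.5},
    {"hand": 0.55, "xyz": [-0.065, -0.199, 0.13], "twist": 73.5},
    {"hand": 0.55, "xyz": [-0.065, -0.199, 0.13], "twist": 73.5},
    {"hand": 0.55, "xyz": [-0.065, -0.199, 0.13], "twist": 73.5},
    {"hand": 0.55, "xyz": [-0.065, -0.199, 0.13], "twist": 73.5},
    {"hand": 0.55, "xyz": [-0.065, -0.199, 0.13], "twist": 73.5},
    {"hand": 0.55, "xyz": [-0.065, -0.199, 0.13], "twist": 73.5},
    {"hand": 0.55, "xyz": [-0.065, -0.199, 0.13], "twist": 73.5},
    {"hand": 0.55, "xyz": [-0.065, -0.199, 0.13], "twist": 73.5},
    {"hand": 0.55, "xyz": [-0.065, -0.199, 0.13], "twist": 73.5}
  ]
}}

```text
time: 47.25
tool_pos: [0.482, -0.3478, 0.2089]
eef_rot: [0.755, 0.656, 0.0, 0.003]
contact_force: [0.1, 0.1, 0.3]
finger_gap: 0.0473
```

```bash
python3 - <<'E'
from h import *
o=st(); snap("wrist","w27"); snap("top","t27")
find("wrist",["lever_knob","lever_pivot"]); find("top",["lever_knob","lever_pivot","sled_grip","pin1"])
E
```

```text
t 47.25 tcp [ 0.482  -0.3478  0.2089] yaw 82.02 tilt -1.0 F [0.1 0.1 0.3] gap 0.0473 j [ 1.08  0.59 -0.82  1.9   0.55  0.89 -0.16]
wrist call lever_knob 0.91 [ 0.4805 -0.3458  0.0917] 
wrist call lever_pivot 0.81 [ 0.5435 -0.295   0.0931] 
top call lever_knob 0.69 [ 0.4779 -0.3497  0.0914] 
top call lever_pivot 0.77 [ 0.546  -0.2936  0.089 ] 
top call sled_grip 0.78 [ 0.535  -0.1515  0.0893] 
top call sled_grip 0.36 [0.6363 0.2495 0.0029] 
top call pin1 0.41 [0.636  0.2488 0.0047]
```

View pics/w27.png

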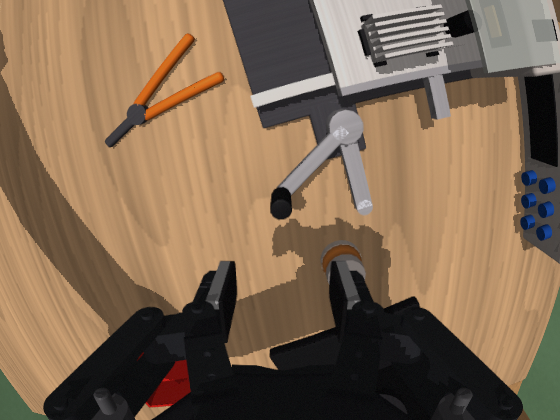

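View pics/t27.png

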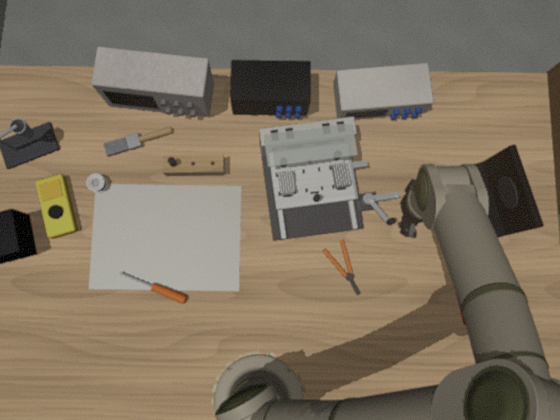

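```bash
python3 - <<'E'
from h import *
p=np.array([.5464,-.2942])
for i in range(19):
    a=np.radians(-141.7+i*90.3/17); print(i,np.round(p+.0852*np.array([np.cos(a),np.sin(a)])-[.4795,-.347],4))
E
```

```text
0 [ 0. -0.]
1 [ 0.0052 -0.006 ]
2 [ 0.0109 -0.0114]
3 [ 0.0171 -0.0163]
4 [ 0.0237 -0.0206]
5 [ 0.0307 -0.0243]
6 [ 0.038  -0.0273]
7 [ 0.0455 -0.0297]
8 [ 0.0533 -0.0313]
9 [ 0.0611 -0.0322]
10 [ 0.069  -0.0324]
11 [ 0.0769 -0.0318]
12 [ 0.0847 -0.0305]
13 [ 0.0923 -0.0285]
14 [ 0.0997 -0.0258]
15 [ 0.1069 -0.0224]
16 [ 0.1137 -0.0184]
17 [ 0.1201 -0.0138]
18 [ 0.126  -0.0086]
```

Emit:
{"fn": "arm_command", "kwargs": {
  "increments": [
    {"hand": 0.55, "xyz": [-0.002, 0.001, -0.04], "twist": 0},
    {"hand": 0.55, "xyz": [-0.002, 0.001, -0.08], "twist": 0},
    {"hand": 0.55, "xyz": [-0.002, 0.001, -0.11], "twist": 0},
    {"hand": 0.55, "xyz": [-0.002, 0.001, -0.126], "twist": 0},
    {"hand": 0.55, "xyz": [-0.002, 0.001, -0.126], "twist": 0},
    {"hand": 0.0, "xyz": [-0.002, 0.001, -0.126], "twist": 0},
    {"hand": 0.0, "xyz": [-0.002, 0.001, -0.126], "twist": 0},
    {"hand": 0.0, "xyz": [-0.002, 0.001, -0.126], "twist": 0},
    {"hand": 0.0, "xyz": [-0.002, 0.001, -0.126], "twist": 0},
    {"hand": 0.0, "xyz": [-0.002, 0.001, -0.126], "twist": 0}
  ],
  "newtons": 30
}}

```text
time: 48.65
tool_pos: [0.4808, -0.3466, 0.0845]
eef_rot: [0.755, 0.656, 0.0, 0.004]
contact_force: [1.2, 1.3, 7.2]
finger_gap: 0.017
```

Emit:
{"fn": "arm_command", "kwargs": {
  "increments": [
    {"hand": 0.0, "xyz": [0.005, -0.006, 0.001], "twist": 0},
    {"hand": 0.0, "xyz": [0.011, -0.0115, 0.001], "twist": 0},
    {"hand": 0.0, "xyz": [0.017, -0.0165, 0.001], "twist": 0},
    {"hand": 0.0, "xyz": [0.0237, -0.021, 0.001], "twist": 0},
    {"hand": 0.0, "xyz": [0.0307, -0.0245, 0.001], "twist": 0},
    {"hand": 0.0, "xyz": [0.038, -0.0275, 0.001], "twist": 0},
    {"hand": 0.0, "xyz": [0.0455, -0.03, 0.001], "twist": 0},
    {"hand": 0.0, "xyz": [0.0533, -0.0315, 0.001], "twist": 0},
    {"hand": 0.0, "xyz": [0.061, -0.0325, 0.001], "twist": 0}
  ]
}}

```text
time: 49.55
tool_pos: [0.5392, -0.3832, 0.0845]
eef_rot: [0.756, 0.655, -0.003, 0.004]
contact_force: [-3.1, -0.2, 4.8]
finger_gap: 0.0168
```

```bash
python3 - <<'E'
from h import *
o=st()
E
```

```text
t 49.55 tcp [ 0.5392 -0.3832  0.0845] yaw 81.81 tilt -1.0 F [-3.1 -0.2  4.8] gap 0.0168 j [ 0.95  0.79 -0.68  1.84  0.71  0.77 -0.26]
```

Emit:
{"fn": "arm_command", "kwargs": {
  "increments": [
    {"hand": 0.0, "xyz": [0.008, 0.0, 0], "twist": 0},
    {"hand": 0.0, "xyz": [0.016, 0.0005, 0], "twist": 0},
    {"hand": 0.0, "xyz": [0.0237, 0.0018, 0], "twist": 0},
    {"hand": 0.0, "xyz": [0.0313, 0.0038, 0], "twist": 0},
    {"hand": 0.0, "xyz": [0.0387, 0.0065, 0], "twist": 0},
    {"hand": 0.0, "xyz": [0.046, 0.01, 0], "twist": 0},
    {"hand": 0.0, "xyz": [0.0527, 0.014, 0], "twist": 0},
    {"hand": 0.0, "xyz": [0.059, 0.0186, 0], "twist": 0},
    {"hand": 0.0, "xyz": [0.062, 0.0212, 0], "twist": 0},
    {"hand": 0.0, "xyz": [0.062, 0.0212, 0], "twist": 0}
  ]
}}

```text
time: 50.55
tool_pos: [0.6, -0.3599, 0.0841]
eef_rot: [0.755, 0.655, -0.003, 0.002]
contact_force: [-10.0, -2.2, 9.8]
finger_gap: 0.0166
```

```bash
python3 - <<'E'
from h import *
o=st()
E
```

```text
t 50.55 tcp [ 0.6    -0.3599  0.0841] yaw 81.9 tilt -1.0 F [-10.   -2.2   9.8] gap 0.0166 j [ 0.86  0.83 -0.68  1.74  0.69  0.83 -0.29]
```

Emit:
{"fn": "arm_command", "kwargs": {
  "increments": [
    {"hand": 0.0, "xyz": [0.002, 0.002, 0], "twist": 0},
    {"hand": 0.0, "xyz": [0.004, 0.0035, 0], "twist": 0},
    {"hand": 0.0, "xyz": [0.004, 0.0035, 0], "twist": 0}
  ]
}}

```text
time: 50.85
tool_pos: [0.6004, -0.3598, 0.0839]
eef_rot: [0.756, 0.654, -0.007, 0.002]
contact_force: [-20.3, -7.8, 15.7]
finger_gap: 0.0169
```

```bash
python3 - <<'E'
from h import *
o=st()
E
```

```text
t 50.85 tcp [ 0.6004 -0.3598  0.0839] yaw 81.74 tilt -0.9999 F [-20.3  -7.8  15.7] gap 0.0169 j [ 0.86  0.83 -0.68  1.74  0.69  0.84 -0.29]
```

Emit:
{"fn": "arm_command", "kwargs": {
  "increments": [
    {"hand": 0.55, "xyz": [-0.001, -0.001, 0], "twist": 0},
    {"hand": 0.55, "xyz": [-0.003, -0.002, 0], "twist": 0},
    {"hand": 0.55, "xyz": [-0.004, -0.003, 0], "twist": 0},
    {"hand": 0.55, "xyz": [-0.004, -0.003, 0.02], "twist": 0},
    {"hand": 0.55, "xyz": [-0.004, -0.003, 0.06], "twist": 0},
    {"hand": 0.55, "xyz": [-0.004, -0.003, 0.11], "twist": 0},
    {"hand": 0.55, "xyz": [-0.05, -0.06, 0.15], "twist": 0},
    {"hand": 0.55, "xyz": [-0.1, -0.08, 0.17], "twist": -8},
    {"hand": 0.55, "xyz": [-0.12, -0.08, 0.17], "twist": -16},
    {"hand": 0.55, "xyz": [-0.12, -0.08, 0.17], "twist": -24},
    {"hand": 0.55, "xyz": [-0.12, -0.08, 0.17], "twist": -24}
  ]
}}

```text
time: 51.95
tool_pos: [0.4858, -0.4353, 0.2564]
eef_rot: [0.876, 0.483, -0.001, 0.004]
contact_force: [-0.0, 0.3, -0.2]
finger_gap: 0.0472
```

```bash
python3 - <<'E'
from h import *
o=st()
for c in("wrist","top","scene"): snap(c,c+"28")
find("wrist",["lever_knob","lever_pivot","sled_grip","flux_jar"]); find("top",["lever_knob","lever_pivot","sled_grip","socket1","flux_jar","pliers","module1"]); find("scene",["lever_knob","lever_pivot","sled_grip","module1","eye1","pin1"])
for c in("top",):
    s=cv2.imread("pics/top28.png"); cv2.imwrite("pics/c28.png",cv2.resize(s[110:250,240:420],None,fx=4,fy=4,interpolation=cv2.INTER_CUBIC))
E
```

```text
t 51.95 tcp [ 0.4858 -0.4353  0.2564] yaw 57.74 tilt -1.0 F [-0.   0.3 -0.2] gap 0.0472 j [ 1.1   0.57 -0.72  1.73  0.44  1.01 -0.34]
wrist call lever_knob 0.96 [ 0.6008 -0.3516  0.0916] 
wrist call lever_pivot 0.57 [ 0.5467 -0.2892  0.0917] 
top call lever_knob 0.68 [2.990e-01 2.972e-01 2.000e-04] 
top call lever_knob 0.62 [ 0.5981 -0.3642  0.0915] 
top call lever_knob 0.44 [ 0.3571 -0.2374  0.0006] 
top call lever_knob 0.41 [ 0.648  -0.1313  0.0546] 
top call lever_pivot 0.84 [ 0.5455 -0.2903  0.089 ] 
top call lever_pivot 0.42 [ 0.6598 -0.2071  0.0671] 
top call sled_grip 0.85 [ 0.5355 -0.1489  0.0905] 
top call socket1 0.97 [ 0.6604 -0.2069  0.0569] 
top call socket1 0.96 [ 0.6472 -0.1337  0.0534] 
top call socket1 0.77 [ 0.6379 -0.0562  0.06  ] 
top call flux_jar 0.58 [ 0.5392 -0.4597  0.003 ] 
top call pliers 0.82 [ 0.3598 -0.2353 -0.0005] 
top call module1 0.81 [ 0.5827 -0.0707  0.0547] 
top call module1 0.71 [ 0.6034 -0.2129  0.0556] 
scene call lever_knob 0.91 [ 0.6    -0.361   0.0915] 
scene call lever_pivot 0.75 [ 0.5446 -0.2931  0.0921] 
scene call sled_grip 0.49 [ 0.5376 -0.1527  0.092 ] 
scene call module1 0.67 [ 0.5348 -0.4547  0.0013] 
scene call module1 0.5 [ 0.6092 -0.2126  0.0575] 
scene call module1 0.38 [ 0.5806 -0.0685  0.0593] 
scene call eye1 0.61 [ 0.5828  0.4716 -0.001 ] 
scene call pin1 0.41 [0.6395 0.2476 0.003 ]
```

View pics/wrist28.png

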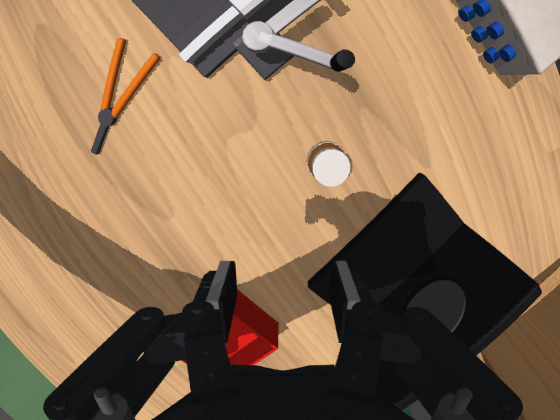

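View pics/c28.png

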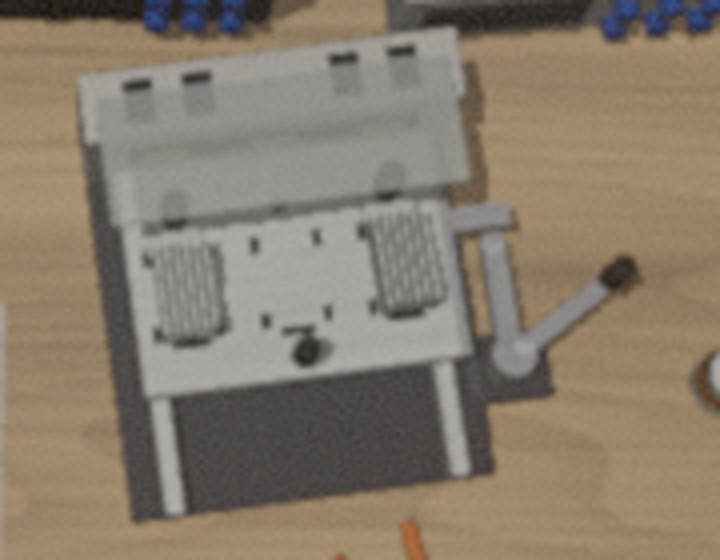

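View pics/scene28.png

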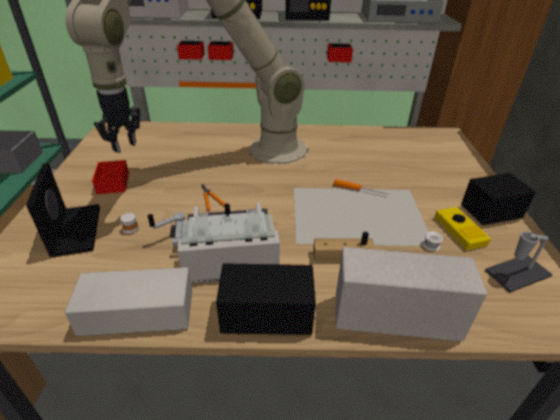

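```bash
python3 - <<'E'
from h import *
print(order.job_done())
E
```

```text
the job is handed in; nothing more can be done
None
```

The test sled is loaded, pushed in and locked, and the job is handed in; the clock read about 52 s at my last look, and the hand-in reported no verdict. Only two modules were on the bench.

- **What I did:** I swung the lever free and pulled the sled out to its stop. I set the two modules, fins up, in the left and right bays with their feet towards the test head. I pinned both, pushed the sled in to its stop, then swung the lever round to its stop. One spare pin stays in the rack.
- **Pins:** both pin heads met the foot at the expected height, with 10 N and 24 N of contact. The network put the pin tips at z ≈ 0.022 m, against the required 0.020 m.
- **Sled and lever:** the sled stopped moving under about 20 N after roughly 69 of its 70 mm, measured at the gripper. The lever held at its stop under about 20 N, with the knob back within about 1 mm of where it first stood.
- **Last pictures:** these show the sled in and the lever tongue in front of the ear. The modules sit in their bays, and the bystanders in view look undisturbed. The gripper is clear.
- **Disagreements:** a few low-confidence network reports were plainly wrong, such as a "lever knob" at the screwdriver. The wrist camera read about 1–2 mm off, depending on which way it faced, so I aligned modules and pins relative to the sled within the same picture. After the sled was in, I saw the pinned feet only through the clear guard.

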